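Push the tasting glasses home with the wooden pusher

ROBOT

A 6-joint arm with a two-finger parallel gripper is mounted at the origin on the work surface. World frame = base frame: x ahead of the robot, y to its left, z up, the work surface at z = 0. Lengths are in m, angles in rad, forces in N, time in s.
With the tool pointing down it reaches from about 0.325 to 0.9 m from the base axis. Payload 6.1 kg.
Tool frame: the origin (TCP) lies where the fingers leave the gripper's body, on its centre line; the fingertips stand 73 mm ahead of it and the grasp point (between the pads) lies 54 mm ahead of it; y points along the fingers, z is the direction in which the jaws open and shut, and the axes are right-handed (so a half turn about y gives the same grasp; the last joint's range is limited). The gripper opens to 85 mm and grips with 20 to 120 N. Pads are 22 mm wide; open, the fingers measure 114 mm over their backs; the gripper's body (76 mm by 85 mm) begins 54 mm behind the grasp point. The pads swing forward as they close: fully open they stand 13 mm farther back than shut.
Start: joints at [-0.126, 0.22, 1.526, -0, 1.395, -0.126], TCP at [0.625, -0, 0.304] pointing down, gripper open.
Joint ranges: [-2.98, 2.98], [-0.91, 2.08], [0.09, 2.57], [-1.24, 4.39], [0.2, 2.65], [-2.68, 2.68]. Speed limits (rad/s): [2.57, 2.57, 3.01, 3.14, 3.14, 3.14].

INTERFACE

Orientations are given as a unit quaternion [w, x, y, z].
In Python, from bench import sense, optics, bot gives the robot as it stands.
- The arm moves only by the tool carry_out, never from a script. Its argument "motion" is a list of rows, each an object of numbers: "dx", "dy", "dz": the shift along the tool's x, y, z in units of 100 cm (1.0 is 100 cm); "rx", "ry", "rz": the turn, a rotation vector about the tool's x, y, z in units of 45 degrees (1.0 is 45 degrees); "claw": the opening, from -1 (shut) to 1 (fully open), so that 0 is half open. A call has 1 to 5 rows; each row is the pose to reach, as a shift and turn from the pose commanded when the call began, along the tool's axes at that moment; what a row does not reach only later rows make up. A row lasts 1/10 s, in which the tool goes at most 50 mm and 8.59 degrees, less where a joint would pass 70% of its speed; a pose out of reach is approached as far as the arm can. A call with a number of a shift or a turn outside -1 to 1 is refused whole. A call with a gripper value outside its range is refused whole. The fingers move at their own pace and stop on an object; "force" is the grip in N (left out, the last holds). Time passes only in rows, so rows that repeat a pose let the fingers close. It gives the time, the measured TCP pose, the force and the opening at its end, in the units of the state.
- sense(): the state, without advancing time (a new reading comes with each control period).
- optics.capture(name): name is "scene" or "side" or "wrist"; returns a dict with "frame" (420x560x3 uint8, red, green, blue), "intrinsics" (3x3 intrinsics, pixels), "R" (3x3) and "t" (3): a world point X has camera coordinates R X + t; the wrist camera has in their place "hand_eye" (4x4, takes a point from camera to tool coordinates, whose origin is the TCP and whose axes are the tool frame's). Camera axes: x right, y down, z forward; pixel columns grow to the right and rows downward; lengths in m; the calibration is good to about 2 mm. A picture is of the moment at which its call begins: read the wrist's pose just before it. There is no depth.
- bot.finish_job(): hands the job in, once; it reports no verdict.
The state is a dict: "t": time; "q": joint angles; "joint_vel": joint speeds; "tau": joint torques, N m; "eef_pos": TCP position; "eef_rot": TCP orientation; "ft_force": force on the tool from outside, world axes, zero at the start; "wrist_torque": the same for the moment, N m; "opening": opening from 0.0 (shut) to 1.0 (fully open).
Only numpy, scipy, OpenCV 4.12 (cv2) and the standard library are available. Lean on these libraries where they do the work, as an engineer would, in place of code of your own. Each camera call takes 0.05 s, during which the arm holds its last target.

TASK

Pick up the wooden pusher and with its straight blade push the four upside-down tasting glasses along the mat together, as one group, against the sliding wooden stop bar and on until the bar comes up firmly against its hidden buffer; hold it pressed there with about 10 newtons for half a second, never above 20. Leave the four glasses standing in a row against the bar and lay the pusher down flat on the counter, off the mat; the robot itself must not touch the glasses, nor knock them over, nor disturb the cup, coasters or bottle.

Things in the scene. Friction and masses are not known exactly. Their poses are not given: they have to be found in the camera images.
- mat: fixed black rubber mat, 4 mm thick, x -170 to +210, y -131 to +131 mm. Origin: on the counter, mid-width; x along the push to the stop bar, z up. Steel side rails, tops 26 mm above the counter, inner faces at y = +-115 mm, from x = -90 on; nearer it is open, without rails. A steel housing, 40 mm tall, covers x = 138 to 210. Glasses start in four lanes, centres at x = -45 to +5
- stop: wooden bar across the channel, 226 mm long, 5 to 27 mm high, on rods into the housing. Origin: counter height, middle of its front face, at mat x = 95 mm at first; axes as the mat's. A touching glass is centred at x = -23 mm. It slides freely along +x for 3 to 33 mm (unseen, differs each time), then meets a buffer giving 1 mm per 5 N: feel it. Sliding the glasses takes 1 to 8 N
- glass1: upside-down clear tasting glass, one of four alike standing loose on the mat: round, 46 mm in diameter for its lowest 28 mm, then tapering to 37 mm at its closed top, 60 mm tall, 100 to 200 g (not measured). Origin: centre of its underside; z up
- glass2: upside-down clear tasting glass, one of four alike standing loose on the mat: round, 46 mm in diameter for its lowest 28 mm, then tapering to 37 mm at its closed top, 60 mm tall, 100 to 200 g (not measured). Origin: centre of its underside; z up
- glass3: upside-down clear tasting glass, one of four alike standing loose on the mat: round, 46 mm in diameter for its lowest 28 mm, then tapering to 37 mm at its closed top, 60 mm tall, 100 to 200 g (not measured). Origin: centre of its underside; z up
- glass4: upside-down clear tasting glass, one of four alike standing loose on the mat: round, 46 mm in diameter for its lowest 28 mm, then tapering to 37 mm at its closed top, 60 mm tall, 100 to 200 g (not measured). Origin: centre of its underside; z up
- pusher: loose wooden pusher, 0.22 kg: straight blade 200 mm long (y), 12 thick, 26 high, faced with slippery white nylon, joined by a flat foot 10 thick, 60 wide to an upright grip post 24 (x) by 40 (y) by 70 mm tall. Origin: centre of the post's underside; x to the blade, front face at x = +55 mm; z up; whole underside at z = 0. Starts on the counter left or right of the mat. Grip across the post's 24 mm, 50 mm up, above the blade
- cup: bystander, not to be moved: open steel cup, 80 mm wide at the rim, 100 mm tall, on the other side of the mat from the pusher. Origin: centre of its underside
- coasters: bystander, not to be moved: stack of round cork coasters, 92 mm wide, 24 mm tall, on the counter beyond the mat's far end. Origin: centre of its underside
- bottle: bystander, not to be moved: small amber bottle, 56 mm wide, 150 mm tall, beyond the mat's far end. Origin: centre of its underside

How it is judged:
By the outcome, as a careful person would: the job done as asked, in the order asked, and still so for the second after the job is handed in, with the robot touching nothing.
It also fails if it takes over 67 s, if anything falls off the work surface, if the arm or the gripper's body presses on something with over 40 N, if the wrist force passes 120 N, or if a joint passes its speed limit or range.

## Working session

There is one attempt and no reset: what is moved stays moved. The work goes in short steps, Python scripts to look and compute and a tool call to move; the robot and the scene stay as the last step left them, time stands still between calls to the robot, and variables do not carry over. Pictures are saved under pics/ and viewed, and the job is handed in when it is done.

Besides the shell and the picture viewer there is one more tool, called after ">>>" as a command line: name --argument value ..., lists and objects as JSON in quotes. carry_out: Moves the arm, as the interface text tells. Its arguments: {"type":"object","properties":{"motion":{"type":"array"},"force":{"type":"number"}},"required":["motion"]}

```bash
ls; mkdir -p pics; cat > h.py <<'E'
import numpy as np, cv2
from scipy.spatial.transform import Rotation as Ro
from bench import sense, optics, bot
def save(n,im): cv2.imwrite('pics/%s.png'%n, cv2.cvtColor(im,cv2.COLOR_RGB2BGR))
def wR(s):
    w,x,y,z=s['eef_rot']; return Ro.from_quat([x,y,z,w]).as_matrix()
def ray(c,px,s=None):
    K=np.array(c['intrinsics']); d=np.linalg.inv(K)@np.array([px[0],px[1],1.])
    if 'R' in c:
        R=np.array(c['R']);t=np.array(c['t']); return -R.T@t, R.T@d
    H=np.array(c['hand_eye']); R=wR(s)
    return R@H[:3,3]+np.array(s['eef_pos']), R@H[:3,:3]@d
def on(c,px,z,s=None):
    o,d=ray(c,px,s); return o+d*(z-o[2])/d[2]
def proj(c,X):
    p=np.array(c['intrinsics'])@(np.array(c['R'])@np.array(X)+np.array(c['t'])); return p[:2]/p[2]
E
python3 - <<'E'
from h import *
s=sense(); print(s['t'],s['eef_pos'],s['eef_rot'],s['ft_force'],s['opening']); print(wR(s))
import pickle
for n in ['scene','side','wrist']:
    s=sense();c=optics.capture(n); save(n+'0',c['frame']); pickle.dump((s,c),open(n+'0.pkl','wb'))
    print(n,c['intrinsics'],c.get('R'),c.get('t'),c.get('hand_eye'))
E
```

```text
pics
0.0 [6.24526156e-01 5.77981344e-05 3.02805039e-01] [ 0.49957598 -0.50041379  0.50055511 -0.49945416] [ 0.26855558 -0.12703573  0.70740185] 1.000351060332893
[[-1.97526841e-05 -1.93875880e-03  9.99998120e-01]
 [-9.99999965e-01  2.63159886e-04 -1.92425161e-05]
 [-2.63122085e-04 -9.99998086e-01 -1.93876393e-03]]
scene [[434.17635537   0.         274.8924008 ]
 [  0.         434.17635537 206.74686456]
 [  0.           0.           1.        ]] [[-2.72655609e-01  9.62111240e-01  9.38632650e-04]
 [ 7.11085802e-01  2.02173730e-01 -6.73411290e-01]
 [-6.48086338e-01 -1.82941917e-01 -7.39267444e-01]] [ 0.15920633 -0.41766435  1.45616718] None
side [[386.21984479   0.         280.49774006]
 [  0.         386.21984479 210.29733046]
 [  0.           0.           1.        ]] [[-0.98760781 -0.15633478  0.01379324]
 [-0.11673115  0.6729796  -0.73039188]
 [ 0.10490309 -0.72295082 -0.68288905]] [0.63498661 0.07994117 0.91678678] None
wrist [[333.60985928   0.         281.32867477]
 [  0.         333.60985928 211.42500805]
 [  0.           0.           1.        ]] None None [[ 7.12219797e-05  9.52224438e-01  3.05399109e-01 -7.69936030e-02]
 [-4.09404787e-04 -3.05399056e-01  9.52224369e-01 -7.00462493e-02]
 [ 9.99999914e-01 -1.92851162e-04  3.68094117e-04  6.60176966e-04]
 [ 0.00000000e+00  0.00000000e+00  0.00000000e+00  1.00000000e+00]]
```

View pics/scene0.png

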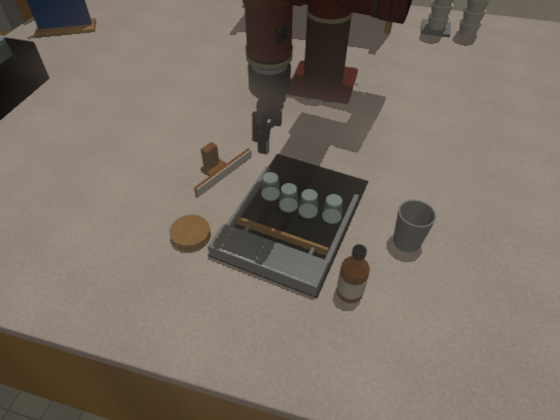

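View pics/side0.png

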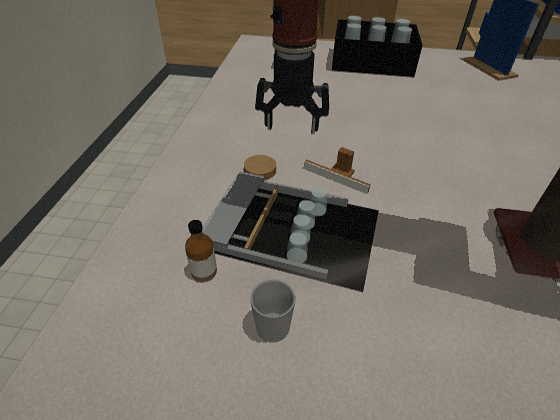

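View pics/wrist0.png

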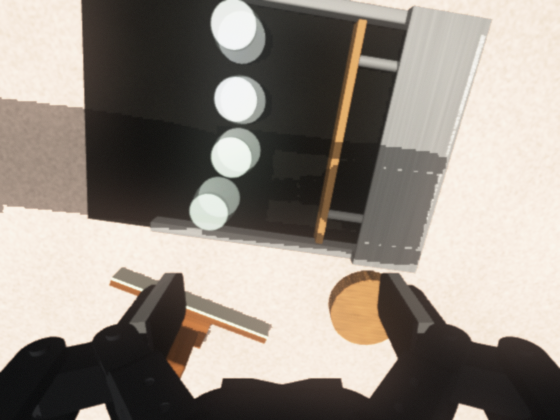

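Wrist view: mat near edge x≈85, near-right mat corner (88,218), bar from (360,22) to (320,242), glasses near (237,30), (240,100), (235,150), (213,205). The pusher blade runs from (112,280) to (268,335), with the post at about (188,350). Next I'll zoom in for accurate features.

```bash
python3 - <<'E'
from h import *
import pickle
for n,(x0,y0,x1,y1) in dict(scene=(180,130,400,300),side=(190,140,400,300),wrist=(60,0,500,420)).items():
    s,c=pickle.load(open(n+'0.pkl','rb')); f=c['frame'][y0:y1,x0:x1]
    k=min(800/(x1-x0),600/(y1-y0)); f=cv2.convertScaleAbs(f,alpha=1.5,beta=20)
    f=cv2.resize(f,None,fx=k,fy=k,interpolation=cv2.INTER_CUBIC)
    for v in range((x0//20+1)*20,x1,20):
        cv2.putText(f,str(v),(int((v-x0)*k),10),0,.35,(255,0,0)); cv2.line(f,(int((v-x0)*k),12),(int((v-x0)*k),599),(255,0,0) if v%100==0 else (90,90,160),1)
    for v in range((y0//20+1)*20,y1,20):
        cv2.putText(f,str(v),(0,int((v-y0)*k)),0,.35,(255,0,0)); cv2.line(f,(20,int((v-y0)*k)),(799,int((v-y0)*k)),(255,0,0) if v%100==0 else (90,90,160),1)
    save(n+'0z',f)
E
```

```text
(no output)
```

View pics/scene0z.png

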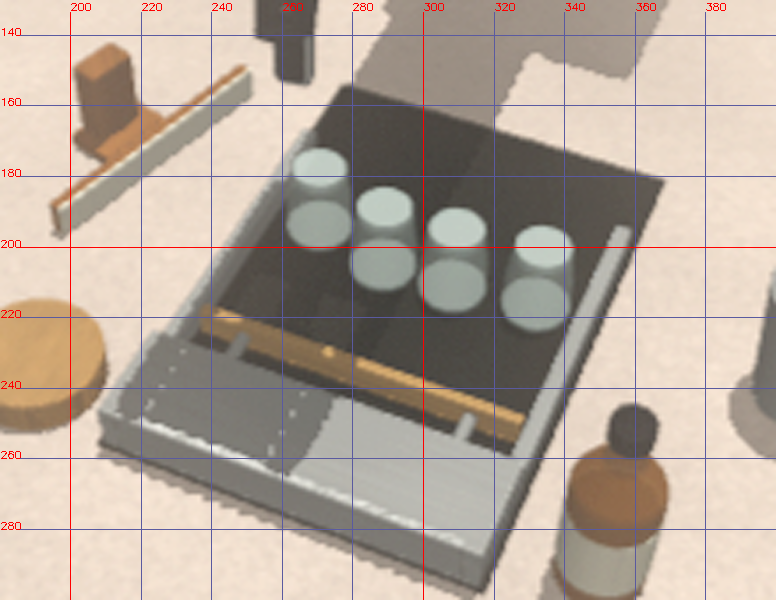

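View pics/wrist0z.png

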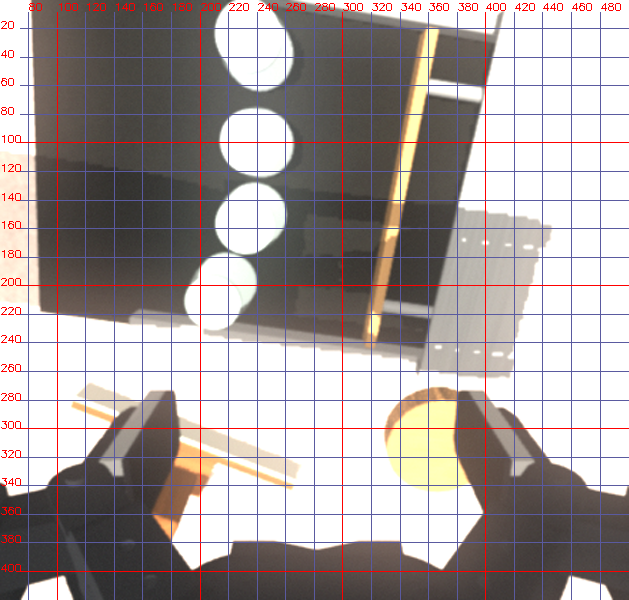

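View pics/side0z.png

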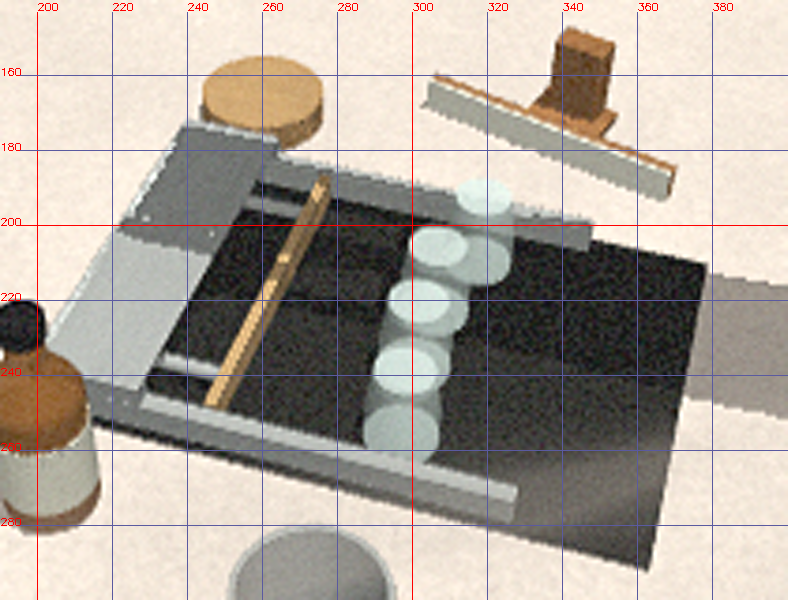

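```bash
cat > m.py <<'E'
from h import *
import pickle
C={n:pickle.load(open(n+'0.pkl','rb')) for n in ['scene','side','wrist']}
def P(n,px,z): s,c=C[n]; return on(c,px,z,s)
E
python3 - <<'E'
from m import *
np.set_printoptions(precision=4,suppress=True)
def show(l,items):
    print(l)
    for n,px,z in items: print('  ',n,px,P(n,px,z)[:2])
show('near right mat',[('scene',(278,154.5),.004),('side',(378.5,211),.004),('wrist',(89,218),.004)])
show('near left mat',[('scene',(368,181.5),.004),('side',(363,292),.004)])
show('bar right front top end',[('scene',(239,219),.027),('side',(274,188),.027),('wrist',(320,241),.027)])
show('bar left front top end',[('scene',(329,248.5),.027),('side',(245,246.5),.027),('wrist',(356,20),.027)])
show('post top c',[('scene',(209,147),.07),('side',(347,151.5),.07)])
show('blade left(scene) front top',[('scene',(196,191),.026),('side',(305,162),.026),('wrist',(268,327),.026)])
show('blade other front top',[('scene',(250,151.5),.026),('side',(369,187),.026),('wrist',(122,270),.026)])
T=[(270,177.5),(288.5,189),(310,195),(334,200)];B=[(269.5,193.5),(288.5,205),(308.5,211),(331.5,216)]
S=[(319,192.5),(307,205.5),(301.5,220.5),(298,238)]
W=[(213,211),(231,157),(239,99),(233,24)]
SB=[(318,208),(305,222),(302,238),(297,255.5)]
for i in range(4): show('g',[('scene',T[i],.064),('scene',B[i],.004),('side',S[i],.064),('side',SB[i],.004),('wrist',W[i],.064)])
E
```

```text
near right mat
   scene (278, 154.5) [ 0.4    -0.0432]
   side (378.5, 211) [ 0.3963 -0.043 ]
   wrist (89, 218) [ 0.3999 -0.0494]
near left mat
   scene (368, 181.5) [0.4388 0.2108]
   side (363, 292) [0.435 0.214]
bar right front top end
   scene (239, 219) [ 0.6709 -0.0624]
   side (274, 188) [ 0.6701 -0.0601]
   wrist (320, 241) [ 0.6682 -0.0686]
bar left front top end
   scene (329, 248.5) [0.6978 0.156 ]
   side (245, 246.5) [0.6995 0.1519]
   wrist (356, 20) [0.6936 0.151 ]
post top c
   scene (209, 147) [ 0.4942 -0.2023]
   side (347, 151.5) [ 0.4899 -0.1985]
blade left(scene) front top
   scene (196, 191) [ 0.6126 -0.195 ]
   side (305, 162) [ 0.6028 -0.1904]
   wrist (268, 327) [ 0.6085 -0.1833]
blade other front top
   scene (250, 151.5) [ 0.4335 -0.1128]
   side (369, 187) [ 0.4234 -0.1087]
   wrist (122, 270) [ 0.4404 -0.1055]
g
   scene (270, 177.5) [ 0.5541 -0.0209]
   scene (269.5, 193.5) [ 0.5506 -0.0236]
   side (319, 192.5) [ 0.5514 -0.0183]
   side (318, 208) [ 0.5499 -0.0278]
   wrist (213, 211) [ 0.5585 -0.0216]
g
   scene (288.5, 189) [0.5798 0.0322]
   scene (288.5, 205) [0.5758 0.0327]
   side (307, 205.5) [0.5754 0.0337]
   side (305, 222) [0.5772 0.0286]
   wrist (231, 157) [0.5784 0.0308]
g
   scene (310, 195) [0.5851 0.0855]
   scene (308.5, 211) [0.5817 0.0847]
   side (301.5, 220.5) [0.5822 0.0859]
   side (302, 238) [0.5783 0.0833]
   wrist (239, 99) [0.5878 0.0816]
g
   scene (334, 200) [0.5856 0.1424]
   scene (331.5, 216) [0.5823 0.1418]
   side (298, 238) [0.5834 0.1406]
   side (297, 255.5) [0.5832 0.1389]
   wrist (233, 24) [0.5851 0.1402]
```

```bash
python3 - <<'E'
from m import *
from scipy.optimize import least_squares
np.set_printoptions(precision=4,suppress=True)
def fit(obs,x0,off=True):
    L=[];W=[]
    for l,items in obs:
        for n,px in items: L.append(l); W.append(P(n,px,l[2])[:2])
    L=np.array(L);W=np.array(W)
    def f(p):
        c,s=np.cos(p[2]),np.sin(p[2]); return ((L[:,:2]@np.array([[c,s],[-s,c]])+p[:2])-W).ravel()
    r=least_squares(f,x0,loss='soft_l1',f_scale=.003); print(r.x,np.degrees(r.x[2])); print((f(r.x).reshape(-1,2)*1000).round(1).tolist()); return r.x
m=fit([((-.17,-.131,.004),[('scene',(278,154.5)),('side',(378.5,211)),('wrist',(89,218))]),
((-.17,.131,.004),[('scene',(368,181.5)),('side',(363,292))]),
((.095,-.113,.027),[('scene',(239,219)),('side',(274,188)),('wrist',(320,241))]),
((.095,.113,.027),[('scene',(329,248.5)),('side',(245,246.5)),('wrist',(356,20))])],[.58,.06,-.14])
p=fit([((.0,0,.07),[('scene',(209,147)),('side',(347,151.5))]),
((.055,-.1,.026),[('scene',(196,191)),('side',(305,162)),('wrist',(268,327))]),
((.055,.1,.026),[('scene',(250,151.5)),('side',(369,187)),('wrist',(122,270))])],[.49,-.2,1.14])
c,s=np.cos(m[2]),np.sin(m[2]);R=np.array([[c,-s],[s,c]])
for g in [(.5535,-.0205),(.578,.032),(.584,.085),(.5845,.1412)]: print('g mat', R.T@(np.array(g)-m[:2]))
for x in [-.145,-.13,.05]: print(x, R@[x,0]+m[:2])
E
```

```text
[ 0.5878  0.0586 -0.1435] -8.224658423043342
[[0.7, -3.5], [4.5, -3.7], [0.9, 2.6], [-0.5, 1.8], [3.2, -1.4], [-5.2, -4.4], [-4.5, -6.7], [-2.6, 1.8], [0.2, 0.9], [-1.5, 5.0], [4.4, 5.8]]
[ 0.4947 -0.1999  1.1385] 65.23006734850259
[[0.5, 2.5], [4.8, -1.4], [-4.0, 3.2], [5.8, -1.4], [0.1, -8.6], [-6.5, 4.7], [3.6, 0.7], [-13.4, -2.6]]
g mat [-0.0226 -0.0832]
g mat [-0.0059 -0.0277]
g mat [-0.0075  0.0256]
g mat [-0.0151  0.0813]
-0.145 [0.4443 0.0794]
-0.13 [0.4591 0.0772]
0.05 [0.6373 0.0515]
```

Estimated poses:
- **Mat:** (0.588, 0.059), yaw −8.2°.
- **Pusher:** (0.494, −0.200), yaw 65°.

I'll move above the pusher and check with the wrist camera.

>>> carry_out --motion '[{"dx": 0.2, "dz": -0.13, "dy": 0.05, "ry": -0.95}, {"dx": 0.2, "dz": -0.13, "dy": 0.05, "ry": -0.95}, {"dx": 0.2, "dz": -0.13, "dy": 0.05, "ry": -0.95}, {"dx": 0.2, "dz": -0.13, "dy": 0.05, "ry": -0.95}, {"dx": 0.2, "dz": -0.13, "dy": 0.05, "ry": -0.95}]'

```text
schema error: expected keys dx, dy, dz, rx, ry, rz, claw
```

```bash
python3 - <<'E'
from h import *
s=sense();R=wR(s);print(s['t'],s['eef_pos'],np.degrees(np.arctan2(R[1,2],R[0,2])),s['ft_force'])
E
```

```text
0.15 [6.24659803e-01 4.41568928e-05 3.03039425e-01] 0.00026609372998859547 [ 0.17181449 -0.4034421  -0.27514168]
```

>>> carry_out --motion '[{"dx": 0.2, "dy": 0.05, "dz": -0.13, "rx": 0, "ry": -0.95, "rz": 0, "claw": 1}, {"dx": 0.2, "dy": 0.05, "dz": -0.13, "rx": 0, "ry": -0.95, "rz": 0, "claw": 1}, {"dx": 0.2, "dy": 0.05, "dz": -0.13, "rx": 0, "ry": -0.95, "rz": 0, "claw": 1}, {"dx": 0.2, "dy": 0.05, "dz": -0.13, "rx": 0, "ry": -0.95, "rz": 0, "claw": 1}, {"dx": 0.2, "dy": 0.05, "dz": -0.13, "rx": 0, "ry": -0.95, "rz": 0, "claw": 1}]'

```text
t: 0.65
eef_pos: [0.4979, -0.1951, 0.2549]
eef_rot: [-0.643, 0.643, -0.294, 0.294]
ft_force: [0.7, -1.2, -0.0]
opening: 1.002
```

```bash
cat >> h.py <<'E'
def st():
    s=sense();R=wR(s);print('t %.2f'%s['t'],np.round(s['eef_pos'],4),'yaw %.2f'%np.degrees(np.arctan2(R[1,2],R[0,2])),'ydir',np.round(R[:,1],3),'F',np.round(s['ft_force'],2),'op %.3f'%s['opening']); return s,R
E
python3 -c "
from h import *
st()"
```

```text
t 0.65 [ 0.4979 -0.1951  0.2549] yaw 40.90 ydir [-0.  0. -1.] F [ 0.69 -1.15 -0.05] op 1.002
```

>>> carry_out --motion '[{"dx": 0, "dy": 0.02, "dz": 0, "rx": 0, "ry": -0.19, "rz": 0, "claw": 1}, {"dx": 0, "dy": 0.02, "dz": 0, "rx": 0, "ry": -0.38, "rz": 0, "claw": 1}, {"dx": 0, "dy": 0.02, "dz": 0, "rx": 0, "ry": -0.5, "rz": 0, "claw": 1}, {"dx": 0, "dy": 0.02, "dz": 0, "rx": 0, "ry": -0.5, "rz": 0, "claw": 1}, {"dx": 0, "dy": 0.02, "dz": 0, "rx": 0, "ry": -0.5, "rz": 0, "claw": 1}]'

```text
t: 1.15
eef_pos: [0.4992, -0.1938, 0.2354]
eef_rot: [0.687, -0.687, 0.166, -0.166]
ft_force: [0.3, 0.0, -0.2]
opening: 0.998
```

```bash
python3 - <<'E'
from h import *
import pickle
s,R=st(); c=optics.capture('wrist'); pickle.dump((s,c),open('wrist1.pkl','wb'))
f=cv2.resize(c['frame'],(800,600)); save('wrist1',f)
E
```

```text
t 1.15 [ 0.4992 -0.1938  0.2354] yaw 62.91 ydir [-0.  0. -1.] F [ 0.26  0.04 -0.18] op 0.998
```

View pics/wrist1.png

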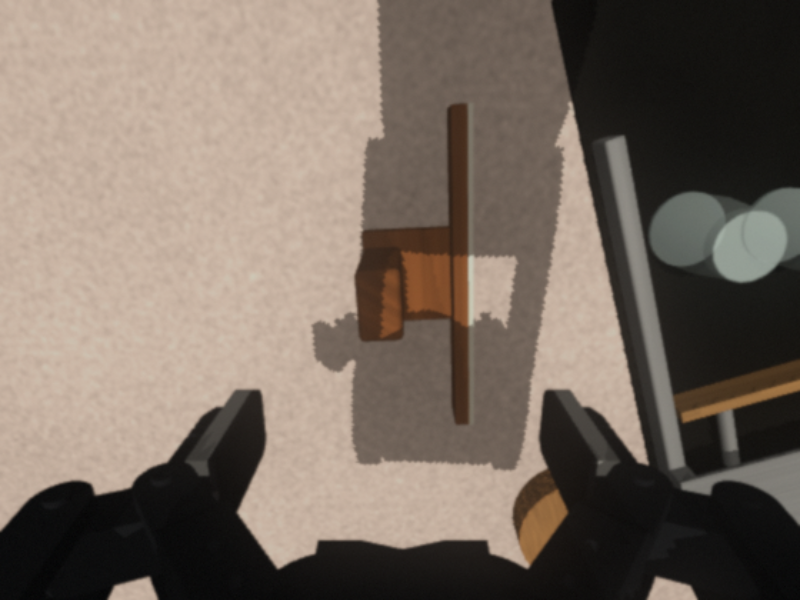

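```bash
python3 - <<'E'
from h import *
import pickle
s,c=pickle.load(open('wrist1.pkl','rb'))
x0,y0,x1,y1=230,60,350,310
f=cv2.convertScaleAbs(c['frame'][y0:y1,x0:x1],alpha=1.6); k=6
a=cv2.resize(f[90:190,:],None,fx=6,fy=6,interpolation=cv2.INTER_CUBIC)
for v in range(0,120,10): cv2.line(a,(v*6,0),(v*6,5 if v%20 else 599),(255,255,0),1); cv2.putText(a,str(v+x0),(v*6,15),0,.35,(0,0,255))
for v in range(0,100,10): cv2.line(a,(0,v*6),(5 if v%20 else 719,v*6),(255,255,0),1); cv2.putText(a,str(v+y0+90),(0,v*6),0,.35,(0,0,255))
save('w1z',a)
E
```

```text
(no output)
```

View pics/w1z.png

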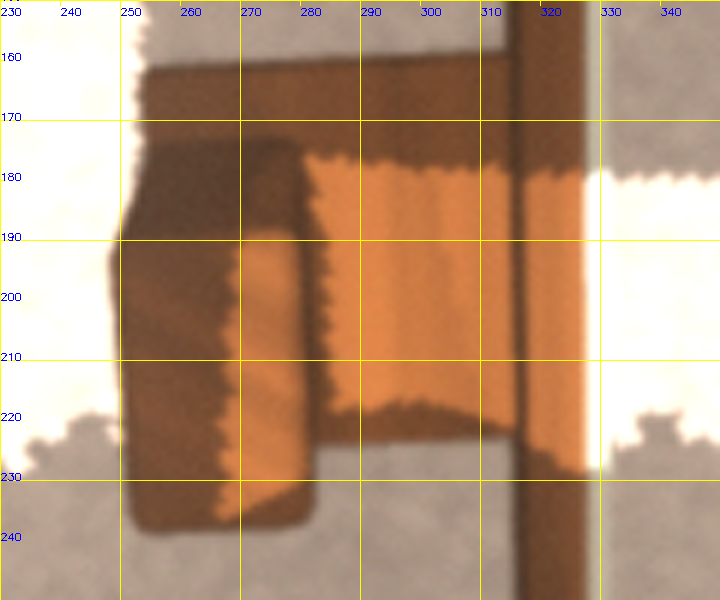

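```bash
python3 - <<'E'
from h import *
import pickle
s,c=pickle.load(open('wrist1.pkl','rb'));R=wR(s)
a=on(c,(327.7,73),.026,s);b=on(c,(329.5,297),.026,s);p=on(c,(265.3,213.8),.07,s)
print(a,b,np.linalg.norm(a-b),p)
for q in[(249,191),(280,190),(252,238),(281,236)]: print(on(c,q,.07,s))
d=(a-b)[:2];d/=np.linalg.norm(d);n=np.array([d[1],-d[0]]);print('yaw',np.degrees(np.arctan2(n[1],n[0])),'post est from blade',(a+b)[:2]/2-.055*n)
t=np.array([*((p[:2]+(a+b)[:2]/2-.055*n)/2),.106])-s['eef_pos'];print('delta tool',R.T@t)
E
```

```text
[ 0.42596236 -0.11679458  0.026     ] [ 0.60770475 -0.198359    0.026     ] 0.19920605733785524 [ 0.49371723 -0.20524266  0.07      ]
[ 0.47291158 -0.20761971  0.07      ]
[ 0.48250614 -0.18721746  0.07      ]
[ 0.50622686 -0.22332341  0.07      ]
[ 0.51481189 -0.20294143  0.07      ]
yaw 65.82986884783311 post est from blade [ 0.49431394 -0.20775514]
delta tool [ 0.0012082   0.12937324 -0.01362308]
```

```bash
python3 - <<'E'
from h import *
s,R=st();t=np.array([.494,-.2065,.106])-s['eef_pos'];print(R.T@t)
E
```

```text
t 1.20 [ 0.4993 -0.1938  0.2355] yaw 62.94 ydir [ 0.  0. -1.] F [0.42 0.48 0.84] op 0.997
[ 0.00106799  0.12949525 -0.01372509]
```

>>> carry_out --motion '[{"dx": 0.001, "dy": 0.03, "dz": -0.0137, "rx": 0, "ry": -0.064, "rz": 0, "claw": 0.4}, {"dx": 0.001, "dy": 0.06, "dz": -0.0137, "rx": 0, "ry": -0.064, "rz": 0, "claw": 0.4}, {"dx": 0.001, "dy": 0.09, "dz": -0.0137, "rx": 0, "ry": -0.064, "rz": 0, "claw": 0.4}, {"dx": 0.001, "dy": 0.12, "dz": -0.0137, "rx": 0, "ry": -0.064, "rz": 0, "claw": 0.4}, {"dx": 0.001, "dy": 0.1295, "dz": -0.0137, "rx": 0, "ry": -0.064, "rz": 0, "claw": 0.4}]'

```text
t: 1.7
eef_pos: [0.4921, -0.2053, 0.1028]
eef_rot: [0.692, -0.691, 0.15, -0.146]
ft_force: [-0.5, 0.8, -1.1]
opening: 0.702
```

```bash
python3 - <<'E'
from h import *
s,R=st();t=np.array([.494,-.2065,.106])-s['eef_pos'];print(R.T@t)
c=optics.capture('wrist');save('wrist2',c['frame'])
E
```

```text
t 1.70 [ 0.4921 -0.2053  0.1028] yaw 65.87 ydir [-0.005  0.003 -1.   ] F [-0.47  0.75 -1.13] op 0.702
[ 0.00225994 -0.00325519 -0.00031542]
```

View pics/wrist2.png

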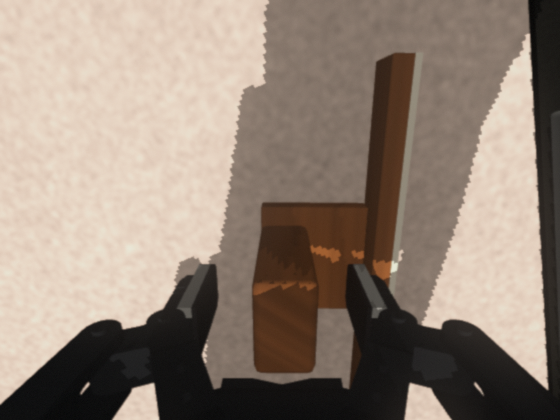

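The fingers straddle the post (image columns 253–317, between the fingers at 215 and 350). Closing now.

>>> carry_out --motion '[{"dx": 0.002, "dy": -0.002, "dz": 0, "rx": 0, "ry": 0, "rz": 0, "claw": 0.2}, {"dx": 0.002, "dy": -0.002, "dz": 0, "rx": 0, "ry": 0, "rz": 0, "claw": -1}, {"dx": 0.002, "dy": -0.002, "dz": 0, "rx": 0, "ry": 0, "rz": 0, "claw": -1}, {"dx": 0.002, "dy": -0.002, "dz": 0, "rx": 0, "ry": 0, "rz": 0, "claw": -1}, {"dx": 0.002, "dy": -0.002, "dz": 0, "rx": 0, "ry": 0, "rz": 0, "claw": -1}]' --force 90

```text
t: 2.25
eef_pos: [0.4973, -0.2081, 0.1102]
eef_rot: [-0.691, 0.692, -0.146, 0.149]
ft_force: [0.8, 1.1, 7.4]
opening: 0.268
```

>>> carry_out --motion '[{"dx": 0, "dy": 0, "dz": 0, "rx": 0, "ry": 0, "rz": 0, "claw": -1}, {"dx": 0, "dy": 0, "dz": 0, "rx": 0, "ry": 0, "rz": 0, "claw": -1}, {"dx": 0, "dy": 0, "dz": 0, "rx": 0, "ry": 0, "rz": 0, "claw": -1}]'

```text
t: 2.55
eef_pos: [0.4973, -0.2081, 0.1103]
eef_rot: [-0.691, 0.692, -0.146, 0.149]
ft_force: [0.8, 1.6, 6.2]
opening: 0.266
```

```bash
python3 - <<'E'
from h import *
s,R=st();print(s['wrist_torque'])
E
```

```text
t 2.55 [ 0.4973 -0.2081  0.1103] yaw 65.93 ydir [ 0.004 -0.002 -1.   ] F [0.77 1.65 6.23] op 0.266
[ 0.14145009  0.02191013 -0.06253639]
```

>>> carry_out --motion '[{"dx": 0, "dy": -0.02, "dz": 0, "rx": 0, "ry": 0, "rz": 0, "claw": -1}, {"dx": 0, "dy": -0.05, "dz": 0, "rx": 0, "ry": 0, "rz": 0, "claw": -1}, {"dx": 0, "dy": -0.09, "dz": 0, "rx": 0, "ry": 0, "rz": 0, "claw": -1}, {"dx": 0, "dy": -0.1, "dz": 0, "rx": 0, "ry": 0, "rz": 0, "claw": -1}, {"dx": 0, "dy": -0.1, "dz": 0, "rx": 0, "ry": 0, "rz": 0, "claw": -1}]'

```text
t: 3.05
eef_pos: [0.4969, -0.2081, 0.2104]
eef_rot: [-0.691, 0.692, -0.146, 0.149]
ft_force: [-0.3, -0.4, -1.9]
opening: 0.272
```

```bash
python3 - <<'E'
from h import *
import pickle
s,R=st();print(s['wrist_torque'])
for n in ['wrist','side','scene']:
    s=sense();c=optics.capture(n);save(n+'3',c['frame']);pickle.dump((s,c),open(n+'3.pkl','wb'))
t=np.array([.4443,.0794,.2])-s['eef_pos'];print(R.T@t)
E
```

```text
t 3.05 [ 0.4969 -0.2081  0.2104] yaw 65.94 ydir [ 0.004 -0.003 -1.   ] F [-0.25 -0.38 -1.89] op 0.272
[0.00057788 0.01685943 0.02285538]
[-0.16315399  0.00576953  0.24084129]
```

View pics/side3.png

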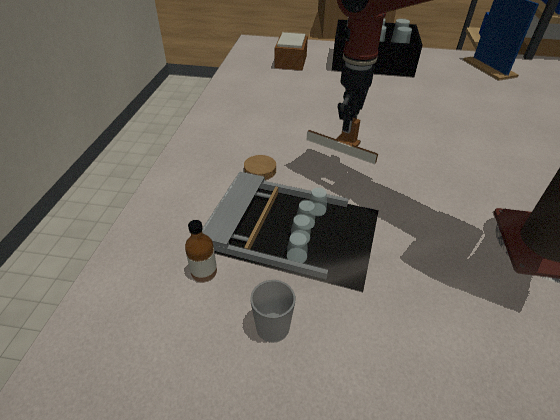

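View pics/wrist3.png

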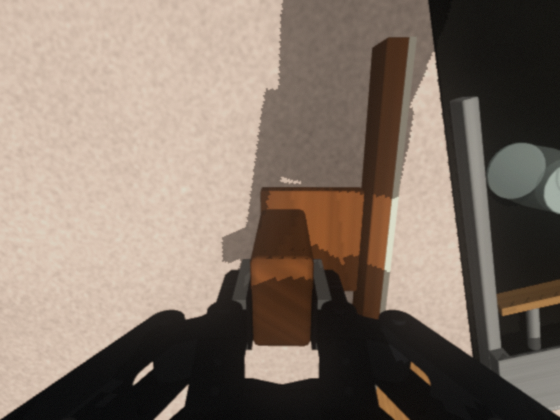

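>>> carry_out --motion '[{"dx": -0.025, "dy": 0, "dz": 0.036, "rx": 0, "ry": 0.18, "rz": 0, "claw": -1}, {"dx": -0.05, "dy": 0, "dz": 0.074, "rx": 0, "ry": 0.36, "rz": 0, "claw": -1}, {"dx": -0.075, "dy": 0, "dz": 0.11, "rx": 0, "ry": 0.54, "rz": 0, "claw": -1}, {"dx": -0.1, "dy": 0, "dz": 0.148, "rx": 0, "ry": 0.72, "rz": 0, "claw": -1}, {"dx": -0.125, "dy": 0, "dz": 0.185, "rx": 0, "ry": 0.9, "rz": 0, "claw": -1}]'

```text
t: 3.7
eef_pos: [0.4561, 0.01, 0.2058]
eef_rot: [-0.599, 0.6, -0.377, 0.374]
ft_force: [1.0, 0.7, -2.9]
opening: 0.268
```

```bash
python3 - <<'E'
from h import *
s,R=st();t=np.array([.4443,.0755,.2])-s['eef_pos'];print(R.T@t)
E
```

```text
t 3.70 [0.4561 0.01   0.2058] yaw 25.89 ydir [-0.004  0.001 -1.   ] F [ 1.01  0.69 -2.88] op 0.268
[-0.06408716  0.00586562  0.01796082]
```

>>> carry_out --motion '[{"dx": -0.02, "dy": 0, "dz": 0.006, "rx": 0, "ry": 0.19, "rz": 0, "claw": -1}, {"dx": -0.04, "dy": 0, "dz": 0.012, "rx": 0, "ry": 0.38, "rz": 0, "claw": -1}, {"dx": -0.064, "dy": 0, "dz": 0.018, "rx": 0, "ry": 0.57, "rz": 0, "claw": -1}, {"dx": -0.064, "dy": 0, "dz": 0.018, "rx": 0, "ry": 0.75, "rz": 0, "claw": -1}, {"dx": -0.064, "dy": 0, "dz": 0.018, "rx": 0, "ry": 0.75, "rz": 0, "claw": -1}]'

```text
t: 4.2
eef_pos: [0.4445, 0.0742, 0.2059]
eef_rot: [0.465, -0.467, 0.532, -0.531]
ft_force: [0.8, 1.0, -2.9]
opening: 0.272
```

```bash
python3 - <<'E'
from h import *
import pickle
s,R=st();t=np.array([.4443,.0755,.2])-s['eef_pos'];print(R.T@t)
s=sense()
for n in ['wrist','scene','side']:
    c=optics.capture(n);save(n+'4',cv2.convertScaleAbs(cv2.resize(c['frame'],(800,600)),alpha=1.4));pickle.dump((s,c),open(n+'4.pkl','wb'))
E
```

```text
t 4.20 [0.4445 0.0742 0.2059] yaw -7.49 ydir [-0.004 -0.    -1.   ] F [ 0.79  0.97 -2.92] op 0.272
[-0.00123292  0.00591741 -0.00029071]
```

View pics/wrist4.png

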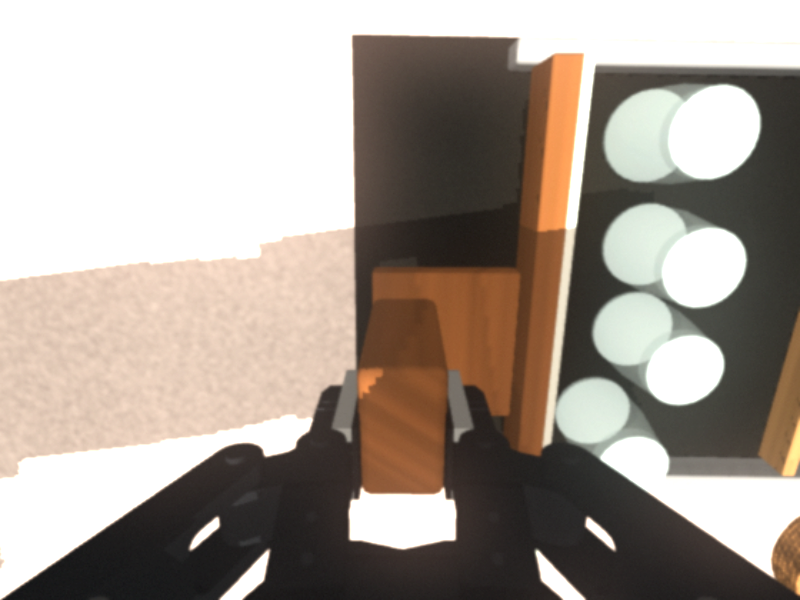

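View pics/scene4.png

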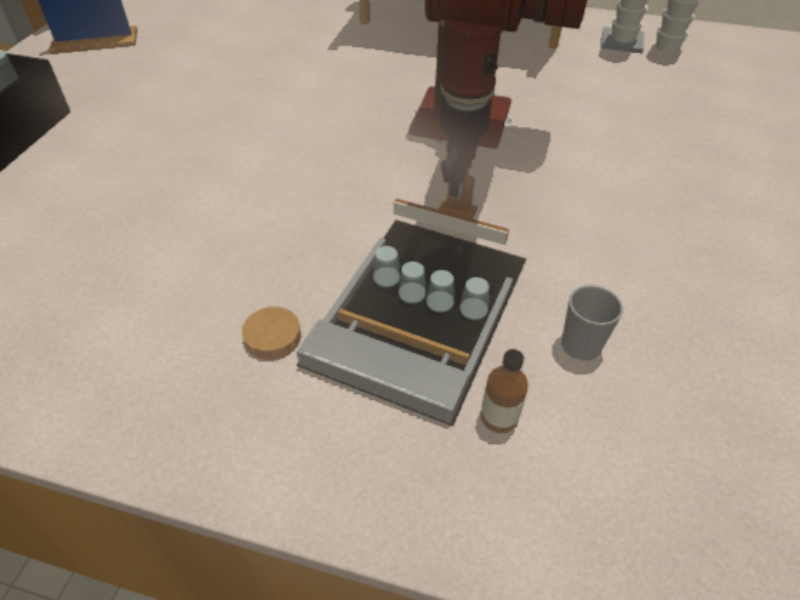

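```bash
python3 - <<'E'
from h import *
import pickle
s,c=pickle.load(open('wrist4.pkl','rb'));k=.7
P=lambda px,z:on(c,(px[0]*k,px[1]*k),z,s)
a=P((354,37),.004);b=P((357,290),.004);d=a-b;print('mat edge',a,b,'yaw',np.degrees(np.arctan2(-d[0],d[1])))
z=.2059-.110+.026
e=P((582,56),z);f=P((545,445),z);print('blade front L',e,'other',f);d=e-f;print(np.degrees(np.arctan2(-d[0],d[1])))
m=(.5878,.0586);y=-np.radians(8.22);R=np.array([[np.cos(y),-np.sin(y)],[np.sin(y),np.cos(y)]])
print('in mat: ',R.T@(a[:2]-m),R.T@(e[:2]-m),R.T@(f[:2]-m))
s,c=pickle.load(open('scene4.pkl','rb'))
for q in [(395,202),(508,231)]: print('scene blade top front',R.T@(P(q,z)[:2]-m))
for q in [(395,222),(524.5,260)]: print('scene matcorner',R.T@(P(q,.004)[:2]-m))
s,c=pickle.load(open('side4.pkl','rb'))
E
```

```text
mat edge [0.43757212 0.20759958 0.004     ] [0.41776084 0.07498481 0.004     ] yaw -8.496566979982521
blade front L [0.5103323  0.16931223 0.1219    ] other [0.49447896 0.0387719  0.1219    ]
-6.924321125493547
in mat:  [-0.16998762  0.12599008] [-0.09250085  0.09849892] [-0.08952739 -0.03296691]
scene blade top front [-0.08879049 -0.09603171]
scene blade top front [-0.09624096  0.10111666]
scene matcorner [-0.16613424 -0.1298309 ]
scene matcorner [-0.16653315  0.12782302]
```

View pics/side4.png

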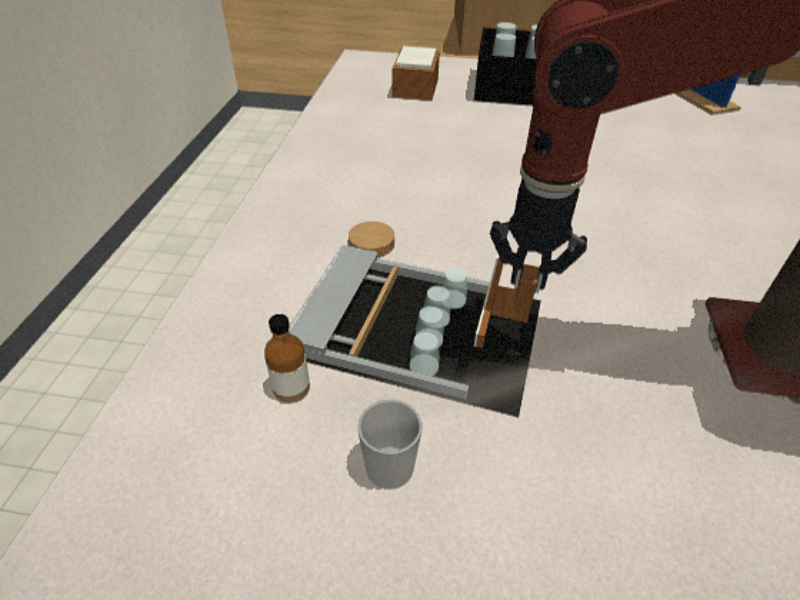

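>>> carry_out --motion '[{"dx": 0.003, "dy": 0.02, "dz": 0, "rx": 0, "ry": 0.025, "rz": 0, "claw": -1}, {"dx": 0.003, "dy": 0.045, "dz": 0, "rx": 0, "ry": 0.025, "rz": 0, "claw": -1}, {"dx": 0.003, "dy": 0.065, "dz": 0, "rx": 0, "ry": 0.025, "rz": 0, "claw": -1}, {"dx": 0.003, "dy": 0.08, "dz": 0, "rx": 0, "ry": 0.025, "rz": 0, "claw": -1}, {"dx": 0.003, "dy": 0.087, "dz": 0, "rx": 0, "ry": 0.025, "rz": 0, "claw": -1}]'

```text
t: 4.85
eef_pos: [0.4443, 0.0701, 0.119]
eef_rot: [0.46, -0.462, 0.537, -0.535]
ft_force: [-0.7, 0.3, -1.5]
opening: 0.266
```

```bash
python3 - <<'E'
from h import *
import pickle
s,R=st()
for n in ['wrist','scene','side']:
    c=optics.capture(n);pickle.dump((s,c),open(n+'5.pkl','wb'))
    f=c['frame']
    if n=='side': f=f[150:330,200:440]
    if n=='scene': f=f[120:300,200:440]
    save(n+'5',cv2.convertScaleAbs(cv2.resize(f,(800,600),interpolation=cv2.INTER_CUBIC),alpha=1.4))
E
```

```text
t 4.85 [0.4443 0.0701 0.119 ] yaw -8.58 ydir [-0.003  0.    -1.   ] F [-0.72  0.26 -1.54] op 0.266
```

View pics/scene5.png

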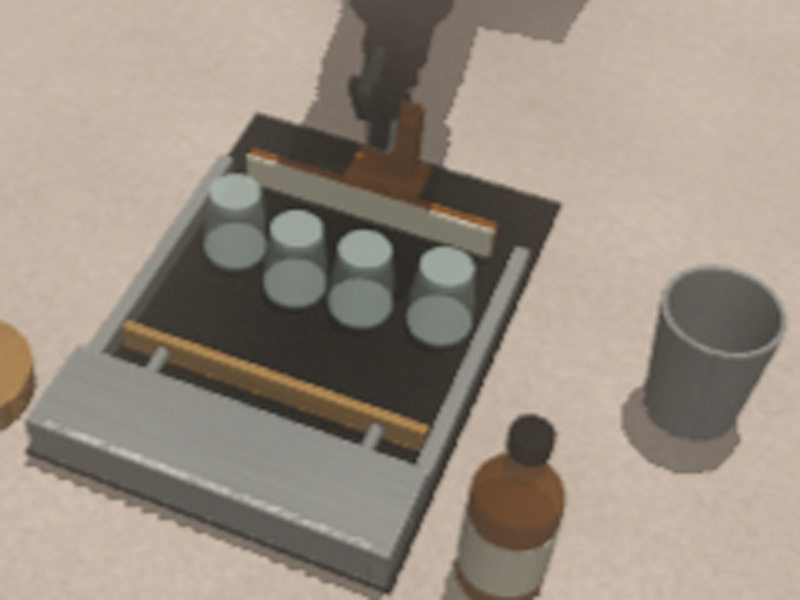

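View pics/wrist5.png

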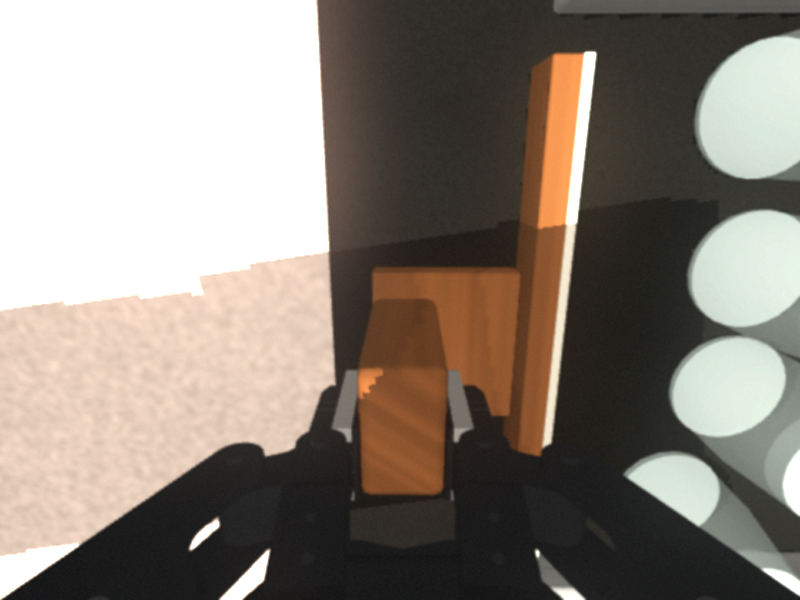

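View pics/side5.png

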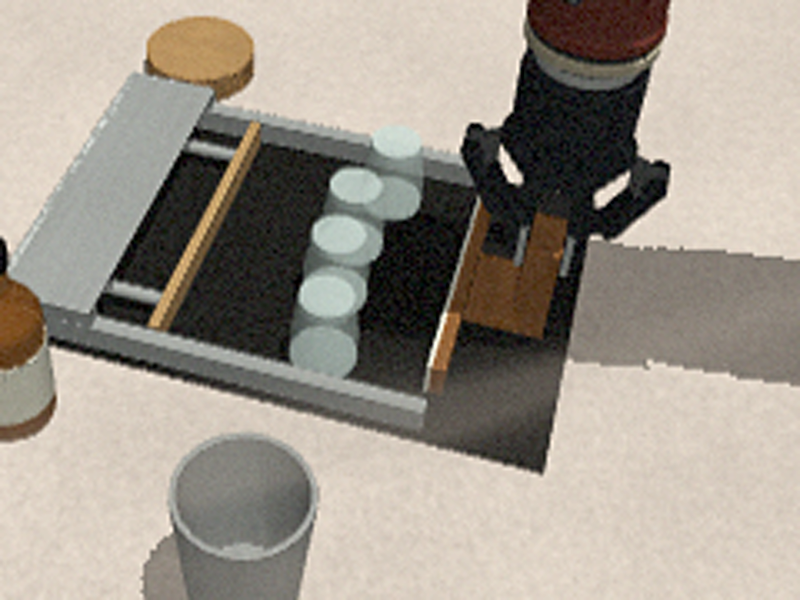

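```bash
python3 - <<'E'
from h import *
import pickle
s,c=pickle.load(open('wrist5.pkl','rb'));k=.7
P=lambda px,z:on(c,(px[0]*k,px[1]*k),z,s)
m=(.5878,.0586);y=-np.radians(8.3);R=np.array([[np.cos(y),-np.sin(y)],[np.sin(y),np.cos(y)]])
M=lambda X:(R.T@(X[:2]-m)*1000).round(1)
print('wrist rail inner top',M(P((560,13),.026)),M(P((790,12),.026)),'blade L front',M(P((596,52),.035)),'lower',M(P((548,445),.035)))
print('mat edge',M(P((319,10),.004)),M(P((335,370),.004)))
def Q(n,px,z,o):
    s,c=pickle.load(open(n+'5.pkl','rb'));return M(on(c,(o[0]+px[0]*.3,o[1]+px[1]*.3),z))
o=(200,120)
print('scene bladeR',Q('scene',(247,160),.035,o),'L',Q('scene',(494,229),.035,o))
print('railR inner top near',Q('scene',(232,163),.026,o),'railL inner',Q('scene',(514,250),.026,o))
E
```

```text
wrist rail inner top [-95.  106.5] [-26.1 106.3] blade L front [-86.2  94.3] lower [-88.4 -38.3]
mat edge [-170.8  113. ] [-171.8  -22.1]
scene bladeR [ -85.7 -101.3] L [-92.   95.9]
railR inner top near [ -86.7 -114.6] railL inner [-86.2 114.3]
```

>>> carry_out --motion '[{"dx": 0, "dy": 0.001, "dz": 0.008, "rx": 0, "ry": 0, "rz": 0, "claw": -1}, {"dx": 0, "dy": 0.002, "dz": 0.016, "rx": 0, "ry": 0, "rz": 0, "claw": -1}, {"dx": 0, "dy": 0.002, "dz": 0.023, "rx": 0, "ry": 0, "rz": 0, "claw": -1}, {"dx": 0, "dy": 0.002, "dz": 0.029, "rx": 0, "ry": 0, "rz": 0, "claw": -1}, {"dx": 0, "dy": 0.002, "dz": 0.033, "rx": 0, "ry": 0, "rz": 0, "claw": -1}]'

```text
t: 5.5
eef_pos: [0.479, 0.0655, 0.1193]
eef_rot: [-0.461, 0.461, -0.536, 0.536]
ft_force: [-0.7, -0.6, -2.0]
opening: 0.265
```

>>> carry_out --motion '[{"dx": 0, "dy": 0, "dz": 0.003, "rx": 0, "ry": 0, "rz": 0, "claw": -1}, {"dx": 0, "dy": 0, "dz": 0.006, "rx": 0, "ry": 0, "rz": 0, "claw": -1}, {"dx": 0, "dy": 0, "dz": 0.009, "rx": 0, "ry": 0, "rz": 0, "claw": -1}, {"dx": 0, "dy": 0, "dz": 0.012, "rx": 0, "ry": 0, "rz": 0, "claw": -1}, {"dx": 0, "dy": 0, "dz": 0.015, "rx": 0, "ry": 0, "rz": 0, "claw": -1}]'

```text
t: 6.0
eef_pos: [0.4927, 0.0635, 0.1188]
eef_rot: [0.461, -0.461, 0.537, -0.536]
ft_force: [-1.3, 1.7, -1.4]
opening: 0.271
```

>>> carry_out --motion '[{"dx": 0, "dy": 0, "dz": 0.003, "rx": 0, "ry": 0, "rz": 0, "claw": -1}, {"dx": 0, "dy": 0, "dz": 0.006, "rx": 0, "ry": 0, "rz": 0, "claw": -1}, {"dx": 0, "dy": 0, "dz": 0.009, "rx": 0, "ry": 0, "rz": 0, "claw": -1}, {"dx": 0, "dy": 0, "dz": 0.012, "rx": 0, "ry": 0, "rz": 0, "claw": -1}, {"dx": 0, "dy": 0, "dz": 0.015, "rx": 0, "ry": 0, "rz": 0, "claw": -1}]'

```text
t: 6.5
eef_pos: [0.5069, 0.0613, 0.1185]
eef_rot: [0.46, -0.462, 0.537, -0.535]
ft_force: [-4.6, 0.1, -0.1]
opening: 0.27
```

```bash
cat > look.py <<'E'
import sys
from h import *
import pickle
k=sys.argv[1]
s,R=st();print('along',round(float(np.dot(s['ft_force'],R[:,2])),2), 'mat x of blade', round(float((np.array(s['eef_pos'])[:2]-[.5878,.0586])@[np.cos(.1449),-np.sin(.1449)]+.055),4))
for n in sys.argv[2:]:
    c=optics.capture(n);pickle.dump((s,c),open(n+k+'.pkl','wb'));f=c['frame']
    if n=='side': f=f[150:330,200:440]
    if n=='scene': f=f[120:300,200:440]
    save(n+k,cv2.convertScaleAbs(cv2.resize(f,(800,600),interpolation=cv2.INTER_CUBIC),alpha=1.4))
E
python3 look.py 6 scene side
```

```text
t 6.50 [0.5069 0.0613 0.1185] yaw -8.63 ydir [-0.003  0.    -1.   ] F [-4.59  0.13 -0.08] op 0.270
along -4.55 mat x of blade -0.0255
```

View pics/scene6.png

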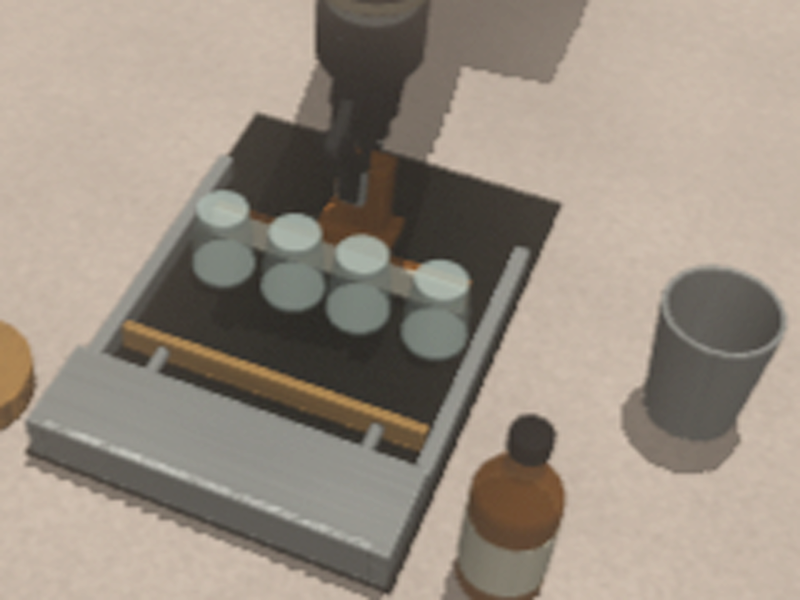

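View pics/side6.png

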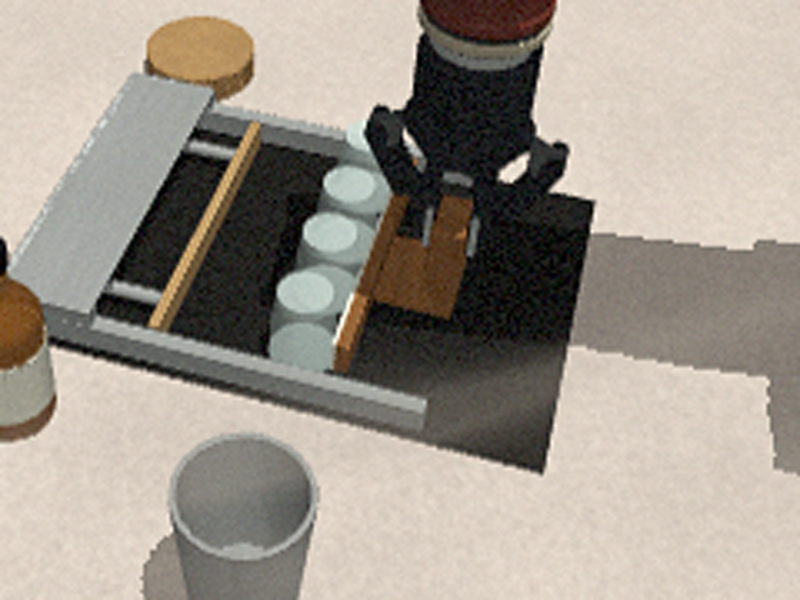

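```bash
cat > gl.py <<'E'
from h import *
import pickle,sys
m=(.5878,.0586);y=-np.radians(8.3);R=np.array([[np.cos(y),-np.sin(y)],[np.sin(y),np.cos(y)]])
def G(k,pts,z,n='scene',o=(200,120)):
    s,c=pickle.load(open(n+k+'.pkl','rb'))
    for p in pts: print(n,p,(R.T@(on(c,(o[0]+p[0]*.3,o[1]+p[1]*.3),z)[:2]-m)*1000).round(1))
E
python3 - <<'E'
from gl import *
G('6',[(222,211),(295,234),(362,254),(441,281)],.064)
G('6',[(224,263),(293,285),(359,307),(434,334)],.004)
G('5',[(235,194),(297,231),(365,250),(446,268)],.064)
G('6',[(353,188),(338,238),(306,293)],.064,'side',(200,150))
E
```

```text
scene (222, 211) [ -0.3 -82.6]
scene (295, 234) [ -0.5 -25.7]
scene (362, 254) [-1.6 24.6]
scene (441, 281) [ 0.1 83.4]
scene (224, 263) [ -5.4 -84.2]
scene (293, 285) [ -6.  -28.1]
scene (359, 307) [-5.7 24.5]
scene (434, 334) [-3.5 83.1]
scene (235, 194) [-20.2 -81.4]
scene (297, 231) [ -3.8 -25.6]
scene (365, 250) [-6.1 25.2]
scene (446, 268) [-12.9  82.6]
side (353, 188) [ -7.  -22.6]
side (338, 238) [-10.   29.1]
side (306, 293) [-3.4 84.4]
```

>>> carry_out --motion '[{"dx": 0, "dy": 0, "dz": 0.003, "rx": 0, "ry": 0, "rz": 0, "claw": -1}, {"dx": 0, "dy": 0, "dz": 0.006, "rx": 0, "ry": 0, "rz": 0, "claw": -1}, {"dx": 0, "dy": 0, "dz": 0.009, "rx": 0, "ry": 0, "rz": 0, "claw": -1}, {"dx": 0, "dy": 0, "dz": 0.012, "rx": 0, "ry": 0, "rz": 0, "claw": -1}, {"dx": 0, "dy": 0, "dz": 0.015, "rx": 0, "ry": 0, "rz": 0, "claw": -1}]'

```text
t: 7.1
eef_pos: [0.5227, 0.0589, 0.1189]
eef_rot: [0.461, -0.461, 0.536, -0.536]
ft_force: [-3.9, 0.3, -2.8]
opening: 0.265
```

>>> carry_out --motion '[{"dx": 0, "dy": 0, "dz": 0.003, "rx": 0, "ry": 0, "rz": 0, "claw": -1}, {"dx": 0, "dy": 0, "dz": 0.006, "rx": 0, "ry": 0, "rz": 0, "claw": -1}, {"dx": 0, "dy": 0, "dz": 0.009, "rx": 0, "ry": 0, "rz": 0, "claw": -1}, {"dx": 0, "dy": 0, "dz": 0.012, "rx": 0, "ry": 0, "rz": 0, "claw": -1}, {"dx": 0, "dy": 0, "dz": 0.015, "rx": 0, "ry": 0, "rz": 0, "claw": -1}]'

```text
t: 7.6
eef_pos: [0.5377, 0.0566, 0.119]
eef_rot: [-0.461, 0.461, -0.536, 0.536]
ft_force: [-3.6, 0.4, -3.1]
opening: 0.268
```

>>> carry_out --motion '[{"dx": 0, "dy": 0, "dz": 0.003, "rx": 0, "ry": 0, "rz": 0, "claw": -1}, {"dx": 0, "dy": 0, "dz": 0.006, "rx": 0, "ry": 0, "rz": 0, "claw": -1}, {"dx": 0, "dy": 0, "dz": 0.009, "rx": 0, "ry": 0, "rz": 0, "claw": -1}, {"dx": 0, "dy": 0, "dz": 0.012, "rx": 0, "ry": 0, "rz": 0, "claw": -1}, {"dx": 0, "dy": 0, "dz": 0.015, "rx": 0, "ry": 0, "rz": 0, "claw": -1}]'

```text
t: 8.1
eef_pos: [0.5525, 0.0544, 0.119]
eef_rot: [0.461, -0.461, 0.536, -0.536]
ft_force: [-4.4, 0.3, -2.2]
opening: 0.268
```

```bash
python3 look.py 7 scene
```

```text
t 8.10 [0.5525 0.0544 0.119 ] yaw -8.64 ydir [-0.  0. -1.] F [-4.45  0.33 -2.19] op 0.268
along -4.45 mat x of blade 0.0206
```

View pics/scene7.png

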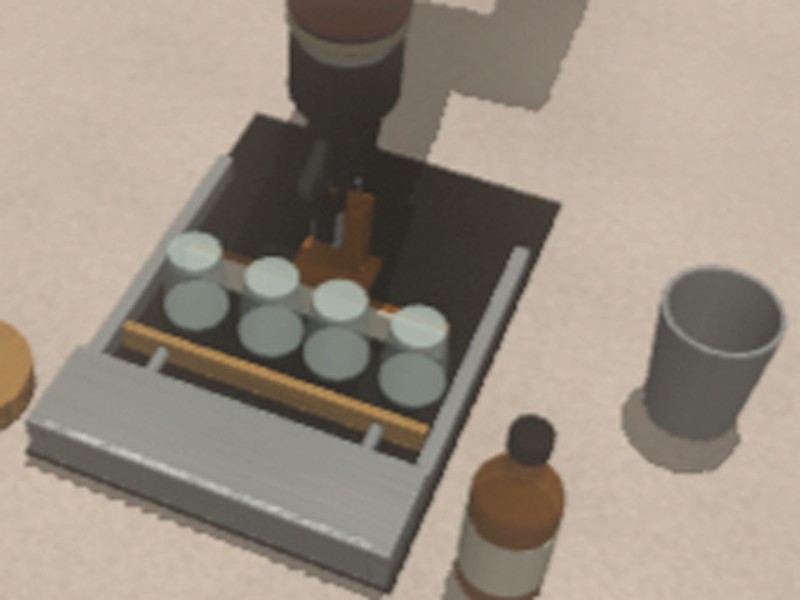

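The four glasses are in an even row (bases at about (196,305), (270,330), (336,352), (412,380)) and the sliding force is about 4 N.

>>> carry_out --motion '[{"dx": 0, "dy": 0, "dz": 0.002, "rx": 0, "ry": 0, "rz": 0, "claw": -1}, {"dx": 0, "dy": 0, "dz": 0.004, "rx": 0, "ry": 0, "rz": 0, "claw": -1}, {"dx": 0, "dy": 0, "dz": 0.006, "rx": 0, "ry": 0, "rz": 0, "claw": -1}, {"dx": 0, "dy": 0, "dz": 0.008, "rx": 0, "ry": 0, "rz": 0, "claw": -1}, {"dx": 0, "dy": 0, "dz": 0.01, "rx": 0, "ry": 0, "rz": 0, "claw": -1}]'

```text
t: 8.65
eef_pos: [0.5622, 0.053, 0.119]
eef_rot: [0.461, -0.461, 0.536, -0.536]
ft_force: [-4.1, -0.3, -0.2]
opening: 0.272
```

>>> carry_out --motion '[{"dx": 0, "dy": 0, "dz": 0.002, "rx": 0, "ry": 0, "rz": 0, "claw": -1}, {"dx": 0, "dy": 0, "dz": 0.004, "rx": 0, "ry": 0, "rz": 0, "claw": -1}, {"dx": 0, "dy": 0, "dz": 0.006, "rx": 0, "ry": 0, "rz": 0, "claw": -1}, {"dx": 0, "dy": 0, "dz": 0.008, "rx": 0, "ry": 0, "rz": 0, "claw": -1}, {"dx": 0, "dy": 0, "dz": 0.01, "rx": 0, "ry": 0, "rz": 0, "claw": -1}]'

```text
t: 9.15
eef_pos: [0.5721, 0.0514, 0.119]
eef_rot: [0.461, -0.461, 0.536, -0.536]
ft_force: [-6.1, 1.3, -1.2]
opening: 0.261
```

```bash
python3 look.py 8 scene
```

```text
t 9.15 [0.5721 0.0514 0.119 ] yaw -8.64 ydir [-0.  0. -1.] F [-6.13  1.28 -1.18] op 0.261
along -6.26 mat x of blade 0.0405
```

View pics/scene8.png

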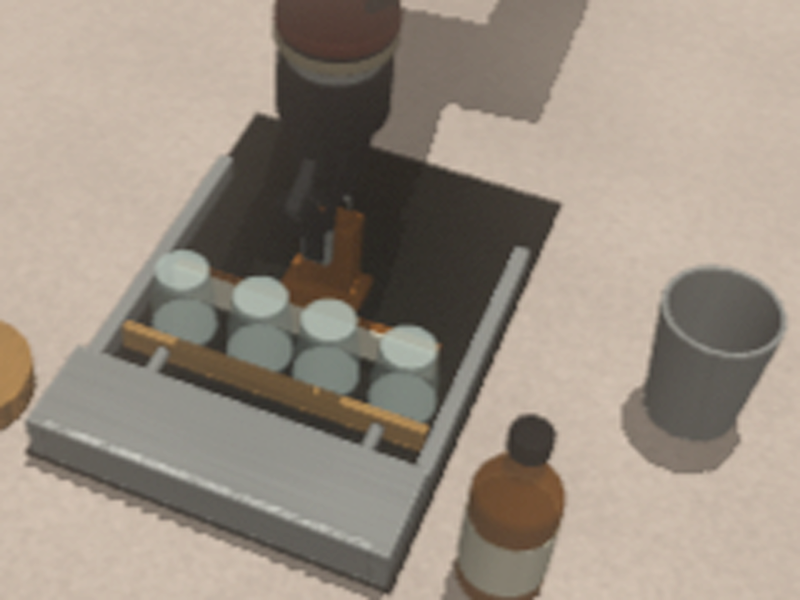

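>>> carry_out --motion '[{"dx": 0, "dy": 0, "dz": 0.001, "rx": 0, "ry": 0, "rz": 0, "claw": -1}, {"dx": 0, "dy": 0, "dz": 0.002, "rx": 0, "ry": 0, "rz": 0, "claw": -1}, {"dx": 0, "dy": 0, "dz": 0.003, "rx": 0, "ry": 0, "rz": 0, "claw": -1}, {"dx": 0, "dy": 0, "dz": 0.004, "rx": 0, "ry": 0, "rz": 0, "claw": -1}, {"dx": 0, "dy": 0, "dz": 0.005, "rx": 0, "ry": 0, "rz": 0, "claw": -1}]'

```text
t: 9.7
eef_pos: [0.5769, 0.0507, 0.119]
eef_rot: [0.461, -0.461, 0.536, -0.536]
ft_force: [-5.1, 1.0, -0.1]
opening: 0.271
```

>>> carry_out --motion '[{"dx": 0, "dy": 0, "dz": 0.001, "rx": 0, "ry": 0, "rz": 0, "claw": -1}, {"dx": 0, "dy": 0, "dz": 0.002, "rx": 0, "ry": 0, "rz": 0, "claw": -1}, {"dx": 0, "dy": 0, "dz": 0.003, "rx": 0, "ry": 0, "rz": 0, "claw": -1}]'

```text
t: 10.0
eef_pos: [0.5796, 0.0503, 0.119]
eef_rot: [0.461, -0.461, 0.536, -0.536]
ft_force: [-7.5, 0.7, -0.4]
opening: 0.266
```

```bash
python3 look.py 9 side
```

```text
t 10.00 [0.5796 0.0503 0.119 ] yaw -8.63 ydir [-0.001  0.    -1.   ] F [-7.54  0.69 -0.37] op 0.266
along -7.56 mat x of blade 0.0481
```

View pics/side9.png

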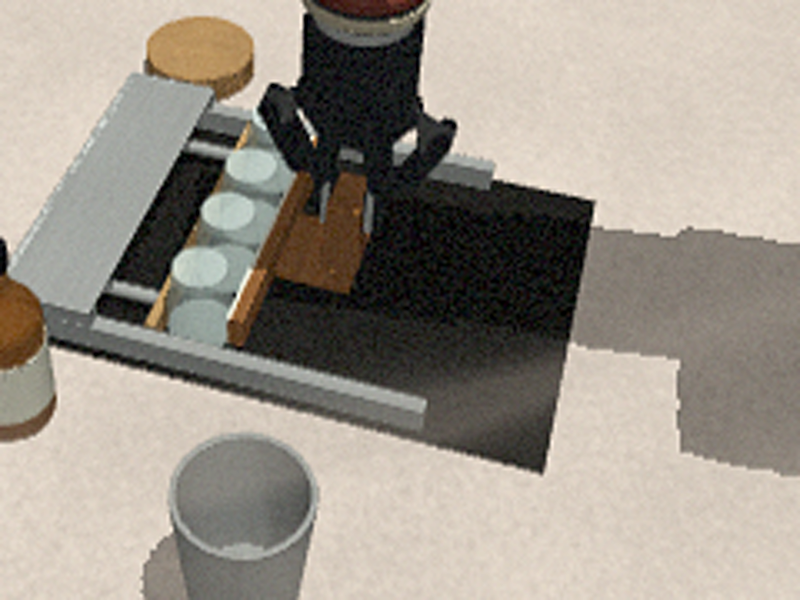

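>>> carry_out --motion '[{"dx": 0, "dy": 0, "dz": 0.0005, "rx": 0, "ry": 0, "rz": 0, "claw": -1}, {"dx": 0, "dy": 0, "dz": 0.001, "rx": 0, "ry": 0, "rz": 0, "claw": -1}, {"dx": 0, "dy": 0, "dz": 0.0015, "rx": 0, "ry": 0, "rz": 0, "claw": -1}, {"dx": 0, "dy": 0, "dz": 0.0015, "rx": 0, "ry": 0, "rz": 0, "claw": -1}]'

```text
t: 10.45
eef_pos: [0.5812, 0.05, 0.1189]
eef_rot: [0.461, -0.461, 0.536, -0.536]
ft_force: [-4.9, 1.0, -1.5]
opening: 0.27
```

>>> carry_out --motion '[{"dx": 0, "dy": 0, "dz": 0.0005, "rx": 0, "ry": 0, "rz": 0, "claw": -1}, {"dx": 0, "dy": 0, "dz": 0.001, "rx": 0, "ry": 0, "rz": 0, "claw": -1}, {"dx": 0, "dy": 0, "dz": 0.0015, "rx": 0, "ry": 0, "rz": 0, "claw": -1}, {"dx": 0, "dy": 0, "dz": 0.002, "rx": 0, "ry": 0, "rz": 0, "claw": -1}]'

```text
t: 10.85
eef_pos: [0.5831, 0.0497, 0.1189]
eef_rot: [0.461, -0.461, 0.536, -0.536]
ft_force: [-5.6, 0.7, -0.2]
opening: 0.266
```

>>> carry_out --motion '[{"dx": 0, "dy": 0, "dz": 0.0005, "rx": 0, "ry": 0, "rz": 0, "claw": -1}, {"dx": 0, "dy": 0, "dz": 0.001, "rx": 0, "ry": 0, "rz": 0, "claw": -1}, {"dx": 0, "dy": 0, "dz": 0.0015, "rx": 0, "ry": 0, "rz": 0, "claw": -1}, {"dx": 0, "dy": 0, "dz": 0.002, "rx": 0, "ry": 0, "rz": 0, "claw": -1}]'

```text
t: 11.25
eef_pos: [0.585, 0.0494, 0.1189]
eef_rot: [0.461, -0.461, 0.536, -0.536]
ft_force: [-6.0, 0.6, -1.3]
opening: 0.268
```

>>> carry_out --motion '[{"dx": 0, "dy": 0, "dz": 0.0005, "rx": 0, "ry": 0, "rz": 0, "claw": -1}, {"dx": 0, "dy": 0, "dz": 0.001, "rx": 0, "ry": 0, "rz": 0, "claw": -1}, {"dx": 0, "dy": 0, "dz": 0.0015, "rx": 0, "ry": 0, "rz": 0, "claw": -1}, {"dx": 0, "dy": 0, "dz": 0.002, "rx": 0, "ry": 0, "rz": 0, "claw": -1}]'

```text
t: 11.65
eef_pos: [0.587, 0.0492, 0.1188]
eef_rot: [0.461, -0.461, 0.536, -0.536]
ft_force: [-5.7, 1.2, -0.2]
opening: 0.273
```

>>> carry_out --motion '[{"dx": 0, "dy": 0, "dz": 0.0005, "rx": 0, "ry": 0, "rz": 0, "claw": -1}, {"dx": 0, "dy": 0, "dz": 0.001, "rx": 0, "ry": 0, "rz": 0, "claw": -1}, {"dx": 0, "dy": 0, "dz": 0.0015, "rx": 0, "ry": 0, "rz": 0, "claw": -1}, {"dx": 0, "dy": 0, "dz": 0.002, "rx": 0, "ry": 0, "rz": 0, "claw": -1}]'

```text
t: 12.05
eef_pos: [0.589, 0.0488, 0.1189]
eef_rot: [0.461, -0.461, 0.536, -0.536]
ft_force: [-6.1, 1.2, -1.3]
opening: 0.265
```

>>> carry_out --motion '[{"dx": 0, "dy": 0, "dz": 0.0005, "rx": 0, "ry": 0, "rz": 0, "claw": -1}, {"dx": 0, "dy": 0, "dz": 0.001, "rx": 0, "ry": 0, "rz": 0, "claw": -1}, {"dx": 0, "dy": 0, "dz": 0.0015, "rx": 0, "ry": 0, "rz": 0, "claw": -1}, {"dx": 0, "dy": 0, "dz": 0.002, "rx": 0, "ry": 0, "rz": 0, "claw": -1}]'

```text
t: 12.45
eef_pos: [0.591, 0.0485, 0.1189]
eef_rot: [0.461, -0.461, 0.536, -0.536]
ft_force: [-5.6, 0.1, -0.1]
opening: 0.265
```

>>> carry_out --motion '[{"dx": 0, "dy": 0, "dz": 0.0005, "rx": 0, "ry": 0, "rz": 0, "claw": -1}, {"dx": 0, "dy": 0, "dz": 0.001, "rx": 0, "ry": 0, "rz": 0, "claw": -1}, {"dx": 0, "dy": 0, "dz": 0.0015, "rx": 0, "ry": 0, "rz": 0, "claw": -1}, {"dx": 0, "dy": 0, "dz": 0.002, "rx": 0, "ry": 0, "rz": 0, "claw": -1}]'

```text
t: 12.85
eef_pos: [0.593, 0.0482, 0.1189]
eef_rot: [0.461, -0.461, 0.536, -0.536]
ft_force: [-5.8, 1.0, -1.6]
opening: 0.271
```

```bash
python3 look.py 10 scene
```

```text
t 12.85 [0.593  0.0482 0.1189] yaw -8.63 ydir [-0.001  0.    -1.   ] F [-5.75  0.98 -1.57] op 0.271
along -5.83 mat x of blade 0.0616
```

View pics/scene10.png

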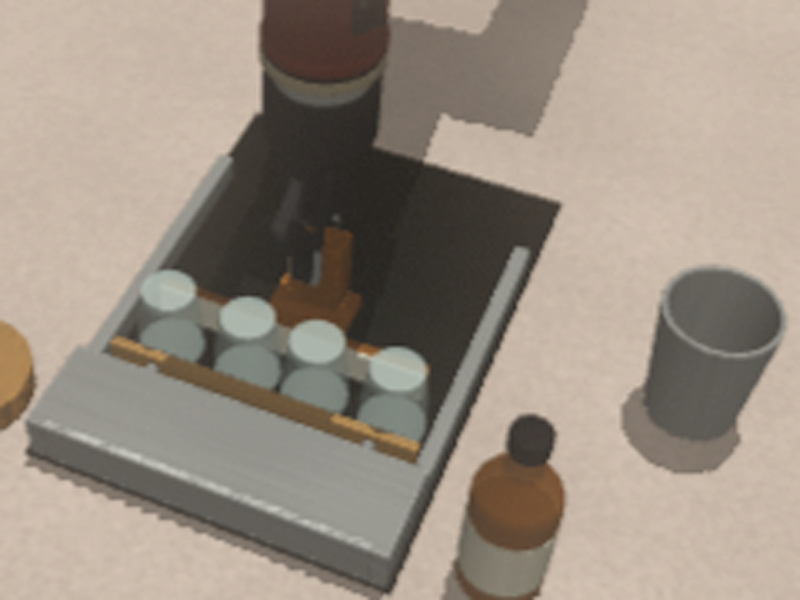

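The bar is moving with the row, straight across and with no buffer yet. I'll continue.

>>> carry_out --motion '[{"dx": 0, "dy": 0, "dz": 0.0005, "rx": 0, "ry": 0, "rz": 0, "claw": -1}, {"dx": 0, "dy": 0, "dz": 0.001, "rx": 0, "ry": 0, "rz": 0, "claw": -1}, {"dx": 0, "dy": 0, "dz": 0.0015, "rx": 0, "ry": 0, "rz": 0, "claw": -1}, {"dx": 0, "dy": 0, "dz": 0.002, "rx": 0, "ry": 0, "rz": 0, "claw": -1}]'

```text
t: 13.3
eef_pos: [0.5949, 0.048, 0.1189]
eef_rot: [0.461, -0.461, 0.536, -0.536]
ft_force: [-6.3, 0.3, -0.4]
opening: 0.268
```

>>> carry_out --motion '[{"dx": 0, "dy": 0, "dz": 0.0005, "rx": 0, "ry": 0, "rz": 0, "claw": -1}, {"dx": 0, "dy": 0, "dz": 0.001, "rx": 0, "ry": 0, "rz": 0, "claw": -1}, {"dx": 0, "dy": 0, "dz": 0.0015, "rx": 0, "ry": 0, "rz": 0, "claw": -1}, {"dx": 0, "dy": 0, "dz": 0.002, "rx": 0, "ry": 0, "rz": 0, "claw": -1}]'

```text
t: 13.7
eef_pos: [0.5969, 0.0476, 0.1189]
eef_rot: [0.461, -0.461, 0.536, -0.536]
ft_force: [-6.1, 0.8, -1.8]
opening: 0.272
```

>>> carry_out --motion '[{"dx": 0, "dy": 0, "dz": 0.0005, "rx": 0, "ry": 0, "rz": 0, "claw": -1}, {"dx": 0, "dy": 0, "dz": 0.001, "rx": 0, "ry": 0, "rz": 0, "claw": -1}, {"dx": 0, "dy": 0, "dz": 0.0015, "rx": 0, "ry": 0, "rz": 0, "claw": -1}, {"dx": 0, "dy": 0, "dz": 0.002, "rx": 0, "ry": 0, "rz": 0, "claw": -1}]'

```text
t: 14.1
eef_pos: [0.5989, 0.0474, 0.1188]
eef_rot: [0.461, -0.461, 0.536, -0.536]
ft_force: [-5.2, 1.0, -0.5]
opening: 0.268
```

>>> carry_out --motion '[{"dx": 0, "dy": 0, "dz": 0.0005, "rx": 0, "ry": 0, "rz": 0, "claw": -1}, {"dx": 0, "dy": 0, "dz": 0.001, "rx": 0, "ry": 0, "rz": 0, "claw": -1}, {"dx": 0, "dy": 0, "dz": 0.0015, "rx": 0, "ry": 0, "rz": 0, "claw": -1}, {"dx": 0, "dy": 0, "dz": 0.002, "rx": 0, "ry": 0, "rz": 0, "claw": -1}]'

```text
t: 14.5
eef_pos: [0.6009, 0.0471, 0.1188]
eef_rot: [0.461, -0.461, 0.536, -0.536]
ft_force: [-5.8, -0.4, -0.7]
opening: 0.268
```

>>> carry_out --motion '[{"dx": 0, "dy": 0, "dz": 0.0005, "rx": 0, "ry": 0, "rz": 0, "claw": -1}, {"dx": 0, "dy": 0, "dz": 0.001, "rx": 0, "ry": 0, "rz": 0, "claw": -1}, {"dx": 0, "dy": 0, "dz": 0.0015, "rx": 0, "ry": 0, "rz": 0, "claw": -1}, {"dx": 0, "dy": 0, "dz": 0.002, "rx": 0, "ry": 0, "rz": 0, "claw": -1}]'

```text
t: 14.9
eef_pos: [0.6028, 0.0467, 0.1189]
eef_rot: [0.461, -0.461, 0.536, -0.536]
ft_force: [-6.3, 0.7, -0.5]
opening: 0.268
```

>>> carry_out --motion '[{"dx": 0, "dy": 0, "dz": 0.0005, "rx": 0, "ry": 0, "rz": 0, "claw": -1}, {"dx": 0, "dy": 0, "dz": 0.001, "rx": 0, "ry": 0, "rz": 0, "claw": -1}, {"dx": 0, "dy": 0, "dz": 0.0015, "rx": 0, "ry": 0, "rz": 0, "claw": -1}, {"dx": 0, "dy": 0, "dz": 0.002, "rx": 0, "ry": 0, "rz": 0, "claw": -1}]'

```text
t: 15.3
eef_pos: [0.6037, 0.0466, 0.1184]
eef_rot: [0.46, -0.462, 0.537, -0.535]
ft_force: [-8.9, 1.9, 0.8]
opening: 0.265
```

>>> carry_out --motion '[{"dx": 0, "dy": 0, "dz": 0.0005, "rx": 0, "ry": 0, "rz": 0, "claw": -1}, {"dx": 0, "dy": 0, "dz": 0.0005, "rx": 0, "ry": 0, "rz": 0, "claw": -1}]'

```text
t: 15.5
eef_pos: [0.6038, 0.0466, 0.1181]
eef_rot: [0.46, -0.462, 0.537, -0.535]
ft_force: [-11.4, 1.1, 0.7]
opening: 0.269
```

>>> carry_out --motion '[{"dx": 0, "dy": 0, "dz": 0.0005, "rx": 0, "ry": 0, "rz": 0, "claw": -1}, {"dx": 0, "dy": 0, "dz": 0.0005, "rx": 0, "ry": 0, "rz": 0, "claw": -1}]'

```text
t: 15.7
eef_pos: [0.6039, 0.0466, 0.1179]
eef_rot: [0.46, -0.463, 0.537, -0.535]
ft_force: [-11.7, 2.2, 0.9]
opening: 0.267
```

```bash
python3 look.py 11 scene side
```

```text
t 15.70 [0.6039 0.0466 0.1179] yaw -8.58 ydir [-0.006  0.    -1.   ] F [-11.75   2.17   0.91] op 0.267
along -11.95 mat x of blade 0.0727
```

View pics/scene11.png

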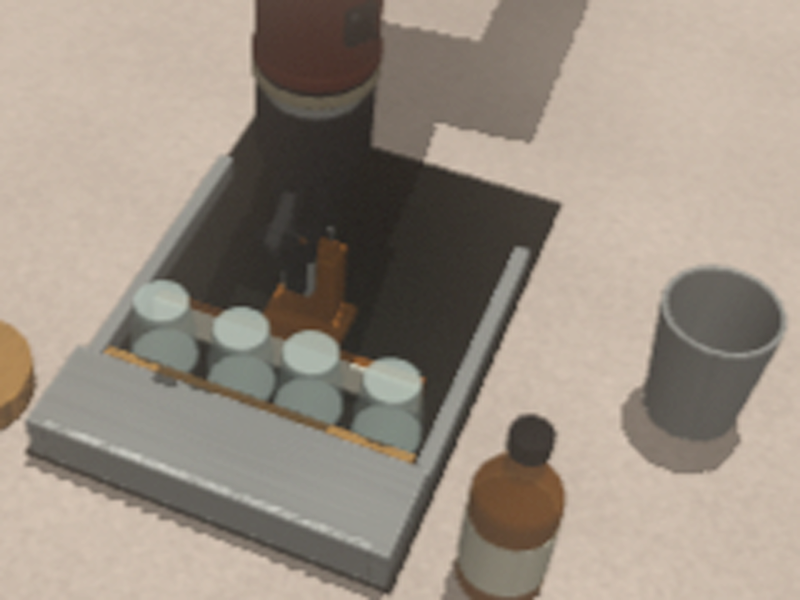

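Contact with the buffer: 12 N at the wrist, of which about 5.5 N is sliding friction. I'll take it slightly further so the bar itself carries close to 10 N, then hold.

>>> carry_out --motion '[{"dx": 0, "dy": 0, "dz": 0.0004, "rx": 0, "ry": 0, "rz": 0, "claw": -1}, {"dx": 0, "dy": 0, "dz": 0.0007, "rx": 0, "ry": 0, "rz": 0, "claw": -1}]'

```text
t: 16.0
eef_pos: [0.6041, 0.0466, 0.1177]
eef_rot: [0.459, -0.463, 0.538, -0.534]
ft_force: [-13.5, 1.1, 2.7]
opening: 0.269
```

>>> carry_out --motion '[{"dx": 0, "dy": 0, "dz": 0, "rx": 0, "ry": 0, "rz": 0, "claw": -1}, {"dx": 0, "dy": 0, "dz": 0, "rx": 0, "ry": 0, "rz": 0, "claw": -1}]'

```text
t: 16.2
eef_pos: [0.6041, 0.0466, 0.1177]
eef_rot: [0.459, -0.463, 0.538, -0.534]
ft_force: [-13.3, 1.4, 0.9]
opening: 0.27
```

>>> carry_out --motion '[{"dx": 0, "dy": 0, "dz": 0.0003, "rx": 0, "ry": 0, "rz": 0, "claw": -1}, {"dx": 0, "dy": 0, "dz": 0.0003, "rx": 0, "ry": 0, "rz": 0, "claw": -1}, {"dx": 0, "dy": 0, "dz": 0.0003, "rx": 0, "ry": 0, "rz": 0, "claw": -1}, {"dx": 0, "dy": 0, "dz": 0.0003, "rx": 0, "ry": 0, "rz": 0, "claw": -1}, {"dx": 0, "dy": 0, "dz": 0.0003, "rx": 0, "ry": 0, "rz": 0, "claw": -1}]'

```text
t: 16.7
eef_pos: [0.6041, 0.0466, 0.1176]
eef_rot: [0.459, -0.463, 0.538, -0.534]
ft_force: [-13.7, 1.8, 1.6]
opening: 0.266
```

>>> carry_out --motion '[{"dx": 0, "dy": 0, "dz": 0, "rx": 0, "ry": 0, "rz": 0, "claw": -1}, {"dx": 0, "dy": 0, "dz": 0, "rx": 0, "ry": 0, "rz": 0, "claw": -1}, {"dx": 0, "dy": 0, "dz": 0, "rx": 0, "ry": 0, "rz": 0, "claw": -1}, {"dx": 0, "dy": 0, "dz": 0, "rx": 0, "ry": 0, "rz": 0, "claw": -1}, {"dx": 0, "dy": 0, "dz": 0, "rx": 0, "ry": 0, "rz": 0, "claw": -1}]'

```text
t: 17.2
eef_pos: [0.6042, 0.0466, 0.1176]
eef_rot: [0.459, -0.463, 0.538, -0.534]
ft_force: [-13.5, 1.2, 1.8]
opening: 0.262
```

```bash
python3 look.py 12 side
```

```text
t 17.20 [0.6042 0.0466 0.1176] yaw -8.57 ydir [-0.008  0.    -1.   ] F [-13.55   1.22   1.81] op 0.262
along -13.59 mat x of blade 0.0729
```

View pics/side12.png

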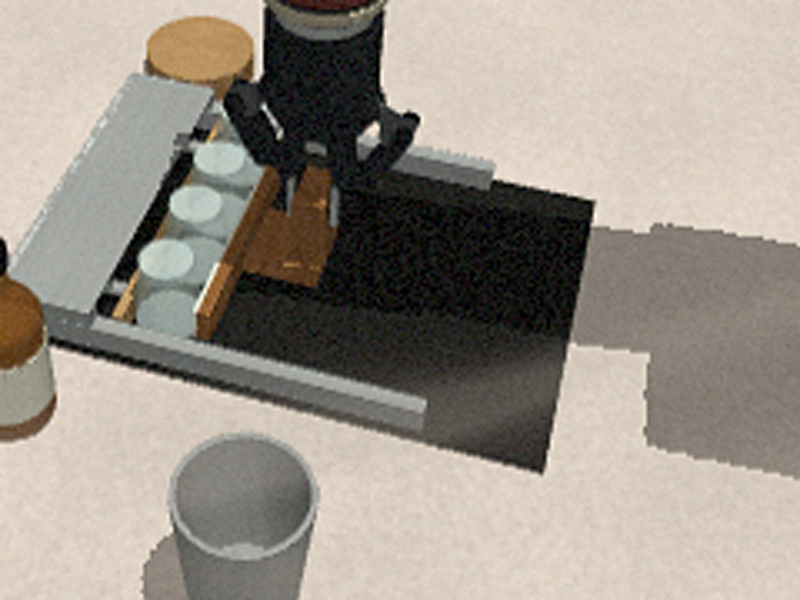

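Held for over 1 s at about 13.5 N at the blade, so roughly 8 N on the buffer. Backing off slowly.

>>> carry_out --motion '[{"dx": 0, "dy": 0, "dz": -0.0006, "rx": 0, "ry": 0, "rz": 0, "claw": -1}, {"dx": 0, "dy": 0, "dz": -0.0012, "rx": 0, "ry": 0, "rz": 0, "claw": -1}, {"dx": 0, "dy": 0, "dz": -0.0018, "rx": 0, "ry": 0, "rz": 0, "claw": -1}, {"dx": 0, "dy": 0, "dz": -0.0024, "rx": 0, "ry": 0, "rz": 0, "claw": -1}, {"dx": 0, "dy": 0, "dz": -0.003, "rx": 0, "ry": 0, "rz": 0, "claw": -1}]'

```text
t: 17.75
eef_pos: [0.6035, 0.0466, 0.1183]
eef_rot: [0.461, -0.462, 0.536, -0.536]
ft_force: [-3.8, 1.7, -4.1]
opening: 0.269
```

>>> carry_out --motion '[{"dx": 0, "dy": 0, "dz": -0.0006, "rx": 0, "ry": 0, "rz": 0, "claw": -1}, {"dx": 0, "dy": 0, "dz": -0.0015, "rx": 0, "ry": 0, "rz": 0, "claw": -1}, {"dx": 0, "dy": 0, "dz": -0.003, "rx": 0, "ry": 0, "rz": 0, "claw": -1}, {"dx": 0, "dy": 0, "dz": -0.005, "rx": 0, "ry": 0, "rz": 0, "claw": -1}, {"dx": 0, "dy": 0, "dz": -0.008, "rx": 0, "ry": 0, "rz": 0, "claw": -1}]'

```text
t: 18.25
eef_pos: [0.5973, 0.0475, 0.1199]
eef_rot: [-0.462, 0.46, -0.536, 0.537]
ft_force: [0.3, -0.2, -2.1]
opening: 0.268
```

```bash
python3 look.py 13 scene side
```

```text
t 18.25 [0.5973 0.0475 0.1199] yaw -8.67 ydir [ 0.003 -0.    -1.   ] F [ 0.35 -0.15 -2.12] op 0.268
along 0.36 mat x of blade 0.066
```

View pics/scene13.png

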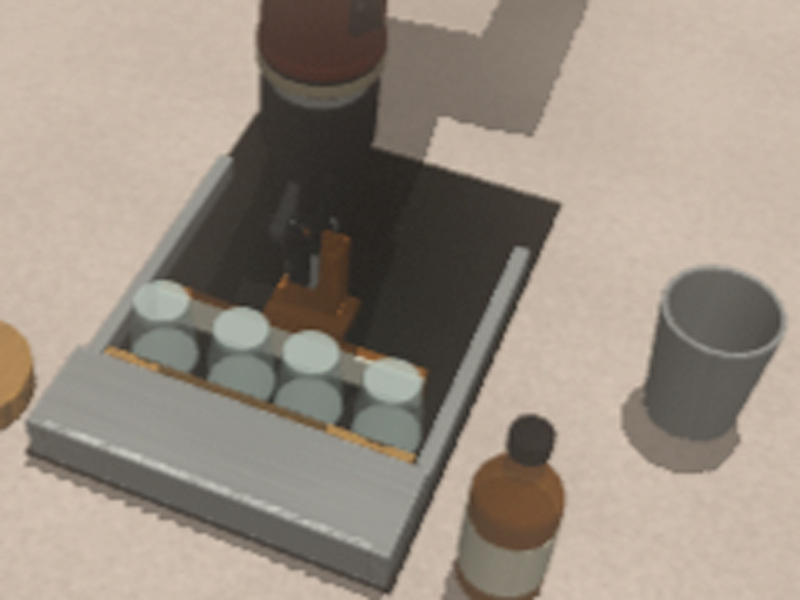

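View pics/side13.png

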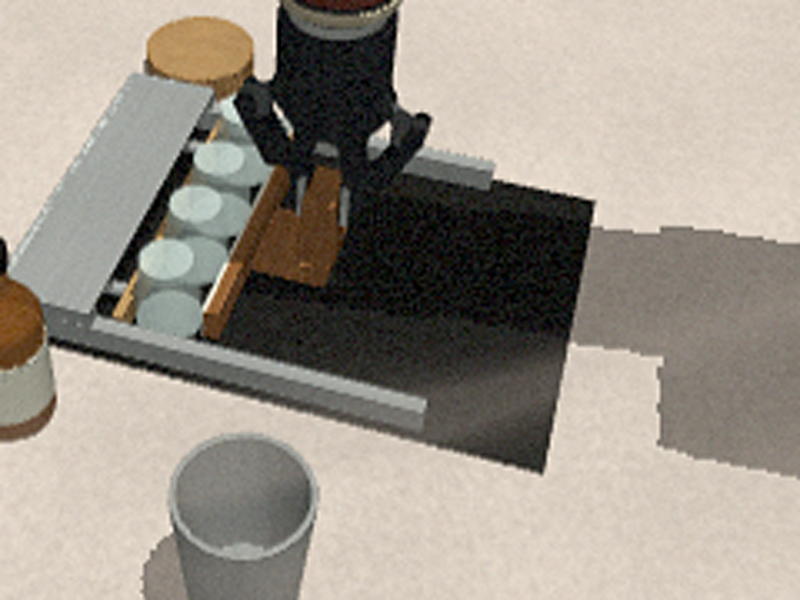

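The glasses stayed against the bar and the blade is clear. Withdrawing along the channel.

>>> carry_out --motion '[{"dx": 0, "dy": 0, "dz": -0.01, "rx": 0, "ry": 0, "rz": 0, "claw": -1}, {"dx": 0, "dy": 0, "dz": -0.025, "rx": 0, "ry": 0, "rz": 0, "claw": -1}, {"dx": 0, "dy": 0, "dz": -0.04, "rx": 0, "ry": 0, "rz": 0, "claw": -1}, {"dx": 0, "dy": 0, "dz": -0.055, "rx": 0, "ry": 0, "rz": 0, "claw": -1}, {"dx": 0, "dy": 0, "dz": -0.07, "rx": 0, "ry": 0, "rz": 0, "claw": -1}]'

```text
t: 18.85
eef_pos: [0.5259, 0.0584, 0.119]
eef_rot: [-0.461, 0.461, -0.536, 0.536]
ft_force: [-0.3, -0.9, -2.0]
opening: 0.268
```

>>> carry_out --motion '[{"dx": 0, "dy": 0, "dz": -0.015, "rx": 0, "ry": 0, "rz": 0, "claw": -1}, {"dx": 0, "dy": -0.03, "dz": -0.03, "rx": 0, "ry": 0, "rz": 0, "claw": -1}, {"dx": 0, "dy": -0.06, "dz": -0.045, "rx": 0, "ry": 0, "rz": 0, "claw": -1}, {"dx": 0, "dy": -0.09, "dz": -0.06, "rx": 0, "ry": 0, "rz": 0, "claw": -1}, {"dx": 0, "dy": -0.09, "dz": -0.065, "rx": 0, "ry": 0, "rz": 0, "claw": -1}]'

```text
t: 19.35
eef_pos: [0.4638, 0.0683, 0.2132]
eef_rot: [-0.463, 0.459, -0.534, 0.538]
ft_force: [0.9, -1.0, -2.7]
opening: 0.268
```

```bash
python3 - <<'E'
from h import *
s,R=st();t=np.array([.4973,-.2081,.21])-s['eef_pos'];print(R.T@t)
E
```

```text
t 19.35 [0.4638 0.0683 0.2132] yaw -8.61 ydir [ 0.008 -0.    -1.   ] F [ 0.87 -0.96 -2.72] op 0.268
[0.26827332 0.0035307  0.07448679]
```

>>> carry_out --motion '[{"dx": 0.035, "dy": 0, "dz": 0, "rx": 0, "ry": -0.18, "rz": 0, "claw": -1}, {"dx": 0.07, "dy": 0, "dz": 0.01, "rx": 0, "ry": -0.36, "rz": 0, "claw": -1}, {"dx": 0.105, "dy": 0, "dz": 0.02, "rx": 0, "ry": -0.54, "rz": 0, "claw": -1}, {"dx": 0.14, "dy": 0, "dz": 0.03, "rx": 0, "ry": -0.72, "rz": 0, "claw": -1}, {"dx": 0.175, "dy": 0, "dz": 0.04, "rx": 0, "ry": -0.9, "rz": 0, "claw": -1}]'

```text
t: 19.85
eef_pos: [0.4754, -0.1122, 0.2079]
eef_rot: [-0.619, 0.619, -0.342, 0.342]
ft_force: [0.4, 0.5, -1.5]
opening: 0.266
```

```bash
python3 - <<'E'
from h import *
s,R=st();t=np.array([.4973,-.2081,.21])-s['eef_pos'];print(R.T@t)
E
```

```text
t 19.85 [ 0.4754 -0.1122  0.2079] yaw 32.20 ydir [-0.001  0.    -1.   ] F [ 0.39  0.52 -1.46] op 0.266
[ 0.09280977 -0.00210835 -0.03258283]
```

>>> carry_out --motion '[{"dx": 0.025, "dy": 0, "dz": -0.008, "rx": 0, "ry": -0.18, "rz": 0, "claw": -1}, {"dx": 0.05, "dy": 0, "dz": -0.017, "rx": 0, "ry": -0.36, "rz": 0, "claw": -1}, {"dx": 0.075, "dy": 0, "dz": -0.026, "rx": 0, "ry": -0.54, "rz": 0, "claw": -1}, {"dx": 0.094, "dy": 0, "dz": -0.033, "rx": 0, "ry": -0.72, "rz": 0, "claw": -1}, {"dx": 0.094, "dy": 0, "dz": -0.033, "rx": 0, "ry": -0.73, "rz": 0, "claw": -1}]'

```text
t: 20.35
eef_pos: [0.4974, -0.2104, 0.208]
eef_rot: [-0.69, 0.69, -0.155, 0.155]
ft_force: [-0.0, 0.4, -2.5]
opening: 0.263
```

```bash
python3 - <<'E'
from h import *
s,R=st();t=np.array([.4973,-.2081,.113])-s['eef_pos'];print(R.T@t)
for n in ['wrist','scene']: save(n+'14',optics.capture(n)['frame'])
E
```

```text
t 20.35 [ 0.4974 -0.2104  0.208 ] yaw 64.74 ydir [-0.    -0.001 -1.   ] F [-0.01  0.36 -2.48] op 0.263
[-0.00107049  0.09496718  0.00207317]
```

View pics/scene14.png

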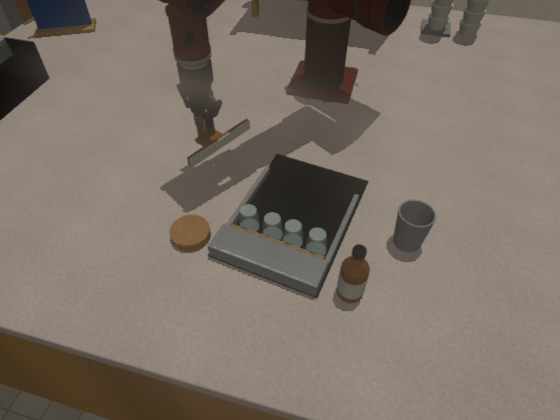

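View pics/wrist14.png

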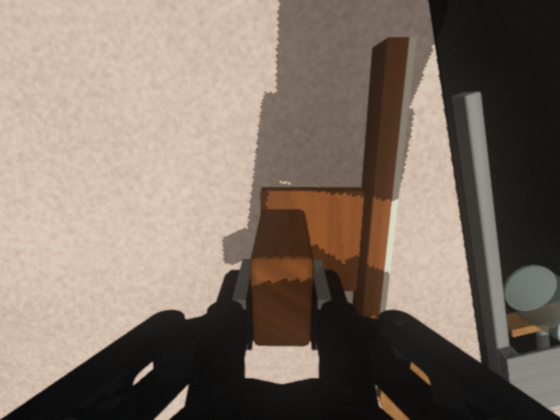

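>>> carry_out --motion '[{"dx": 0, "dy": 0.025, "dz": 0, "rx": 0, "ry": 0, "rz": 0, "claw": -1}, {"dx": 0, "dy": 0.05, "dz": 0, "rx": 0, "ry": 0, "rz": 0, "claw": -1}, {"dx": 0, "dy": 0.072, "dz": 0, "rx": 0, "ry": 0, "rz": 0, "claw": -1}, {"dx": 0, "dy": 0.088, "dz": 0, "rx": 0, "ry": 0, "rz": 0, "claw": -1}, {"dx": 0, "dy": 0.093, "dz": 0, "rx": 0, "ry": 0, "rz": 0, "claw": -1}]'

```text
t: 20.95
eef_pos: [0.496, -0.2062, 0.1135]
eef_rot: [0.69, -0.689, 0.157, -0.154]
ft_force: [-0.0, 0.1, -3.4]
opening: 0.266
```

>>> carry_out --motion '[{"dx": 0, "dy": 0.001, "dz": 0, "rx": 0, "ry": 0, "rz": 0, "claw": -1}, {"dx": 0, "dy": 0.002, "dz": 0, "rx": 0, "ry": 0, "rz": 0, "claw": -1}, {"dx": 0, "dy": 0.003, "dz": 0, "rx": 0, "ry": 0, "rz": 0, "claw": -1}]'

```text
t: 21.25
eef_pos: [0.4983, -0.2085, 0.1141]
eef_rot: [-0.69, 0.69, -0.154, 0.156]
ft_force: [0.8, 0.0, -1.9]
opening: 0.271
```

>>> carry_out --motion '[{"dx": 0, "dy": 0.001, "dz": 0, "rx": 0, "ry": 0, "rz": 0, "claw": -1}, {"dx": 0, "dy": 0.002, "dz": 0, "rx": 0, "ry": 0, "rz": 0, "claw": -1}, {"dx": 0, "dy": 0.002, "dz": 0, "rx": 0, "ry": 0, "rz": 0, "claw": -1}]'

```text
t: 21.55
eef_pos: [0.4976, -0.2083, 0.1111]
eef_rot: [-0.69, 0.69, -0.155, 0.155]
ft_force: [-0.2, 0.1, -2.5]
opening: 0.265
```

>>> carry_out --motion '[{"dx": 0, "dy": 0.001, "dz": 0, "rx": 0, "ry": 0, "rz": 0, "claw": -1}, {"dx": 0, "dy": 0.001, "dz": 0, "rx": 0, "ry": 0, "rz": 0, "claw": -1}]'

```text
t: 21.75
eef_pos: [0.4978, -0.2084, 0.1103]
eef_rot: [-0.69, 0.69, -0.155, 0.155]
ft_force: [-0.2, 0.1, 1.4]
opening: 0.263
```

On the counter (Fz jumped by 4 N). Releasing.

>>> carry_out --motion '[{"dx": 0, "dy": 0, "dz": 0, "rx": 0, "ry": 0, "rz": 0, "claw": -0.3}, {"dx": 0, "dy": 0, "dz": 0, "rx": 0, "ry": 0, "rz": 0, "claw": 0.2}, {"dx": 0, "dy": 0, "dz": 0, "rx": 0, "ry": 0, "rz": 0, "claw": 0.4}, {"dx": 0, "dy": 0, "dz": 0, "rx": 0, "ry": 0, "rz": 0, "claw": 0.4}, {"dx": 0, "dy": 0, "dz": 0, "rx": 0, "ry": 0, "rz": 0, "claw": 0.4}]' --force 20

```text
t: 22.25
eef_pos: [0.4976, -0.2083, 0.11]
eef_rot: [0.69, -0.69, 0.155, -0.155]
ft_force: [0.3, 0.5, 0.1]
opening: 0.705
```

```bash
python3 - <<'E'
from h import *
st(); save('wrist15',optics.capture('wrist')['frame'])
E
```

```text
t 22.25 [ 0.4976 -0.2083  0.11  ] yaw 64.71 ydir [-0.  0. -1.] F [0.33 0.5  0.14] op 0.705
```

View pics/wrist15.png

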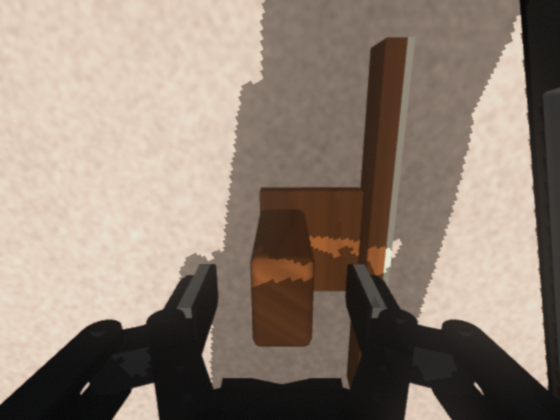

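The jaws are clear of the post (columns 252–313). Rising straight up.

>>> carry_out --motion '[{"dx": 0, "dy": -0.015, "dz": 0, "rx": 0, "ry": 0, "rz": 0, "claw": 0.4}, {"dx": 0, "dy": -0.045, "dz": 0, "rx": 0, "ry": 0, "rz": 0, "claw": 0.4}, {"dx": 0, "dy": -0.085, "dz": 0, "rx": 0, "ry": 0, "rz": 0, "claw": 0.4}, {"dx": 0, "dy": -0.125, "dz": 0, "rx": 0, "ry": 0, "rz": 0, "claw": 0.4}, {"dx": 0, "dy": -0.16, "dz": 0, "rx": 0, "ry": 0, "rz": 0, "claw": 0.4}]'

```text
t: 22.8
eef_pos: [0.4978, -0.2083, 0.2735]
eef_rot: [-0.69, 0.69, -0.154, 0.156]
ft_force: [0.4, 0.3, -1.1]
opening: 0.698
```

>>> carry_out --motion '[{"dx": 0, "dy": 0, "dz": 0, "rx": 0, "ry": 0, "rz": 0, "claw": 0.4}, {"dx": 0, "dy": 0, "dz": 0, "rx": 0, "ry": 0, "rz": 0, "claw": 0.4}]'

```text
t: 23.0
eef_pos: [0.4981, -0.2085, 0.272]
eef_rot: [-0.69, 0.69, -0.154, 0.156]
ft_force: [0.8, -0.1, -0.7]
opening: 0.697
```

```bash
python3 look.py 16 scene side; python3 - <<'E'
from h import *
save('scene16f',optics.capture('scene')['frame'])
E
```

```text
t 23.00 [ 0.4981 -0.2085  0.272 ] yaw 64.72 ydir [ 0.003 -0.002 -1.   ] F [ 0.83 -0.11 -0.68] op 0.697
along 0.26 mat x of blade 0.0048
```

View pics/scene16.png

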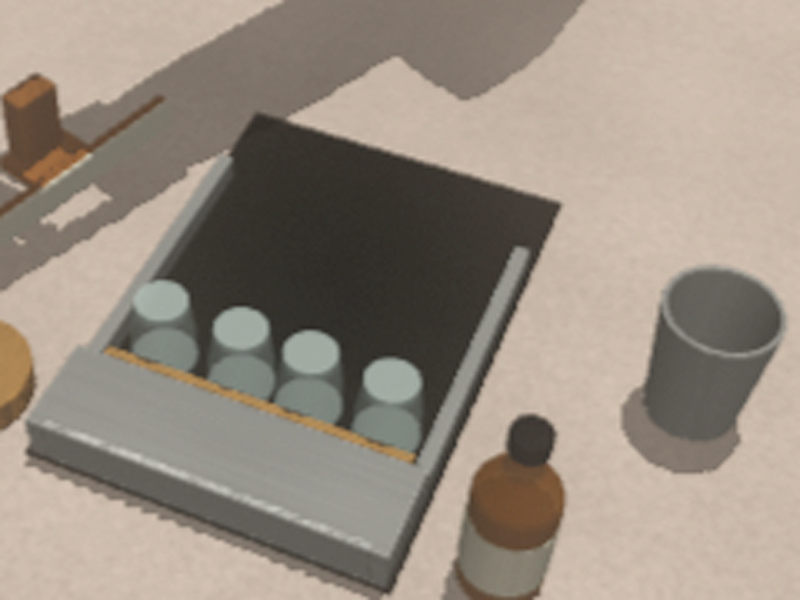

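View pics/side16.png

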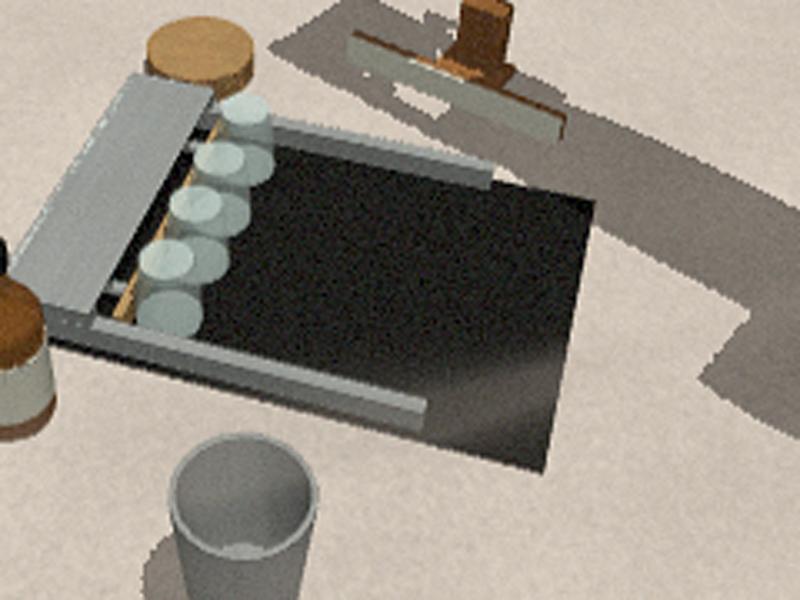

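View pics/scene16f.png

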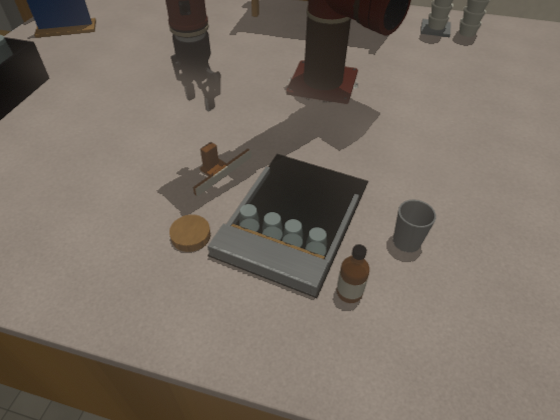

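```bash
python3 - <<'E'
from gl import *
G('16',[(162,300),(241,327),(311,352),(392,380)],.064)
print('pressed');G('11',[(162,300),(241,327),(311,352),(391,381)],.064)
print('bar back top');G('16',[(105,347),(414,455)],.027)
G('16',[(167,260),(197,205),(220,159),(246,110)],.064,'side',(200,150))
bot.finish_job()
E
```

```text
scene (162, 300) [ 94.3 -83.6]
scene (241, 327) [ 94.4 -24.7]
scene (311, 352) [95.4 26.2]
scene (392, 380) [95.7 83. ]
pressed
scene (162, 300) [ 94.3 -83.6]
scene (241, 327) [ 94.4 -24.7]
scene (311, 352) [95.4 26.2]
scene (391, 381) [96.7 82.7]
bar back top
scene (105, 347) [ 120.6 -116.4]
scene (414, 455) [119.5 109.9]
side (167, 260) [92.4 84.3]
side (197, 205) [91.4 28. ]
side (220, 159) [ 91.9 -22.7]
side (246, 110) [ 91.4 -81.7]
the job is handed in; nothing more can be done
```

I pushed the four glasses with the pusher as one group until the bar met its buffer, then put the pusher down flat on the counter, off the mat, where it started. I handed the job in at about 23 s, well inside the 67 s limit.

- **Buffer and hold:** The bar moved roughly 24 mm before the force rose. I held it there for just over 1 s, with 13.3–13.7 N read at the wrist. Of that, about 5.5 N was sliding friction, so I estimate about 8 N reached the buffer. The friction split is inferred, and the highest force in any reading, taken at the end of each move, was under 14 N.
- **Glasses:** In the last pictures all four are standing in a straight row against the bar. Their centres are at mat x of about 94–96 mm in the scene camera and 91–92 mm in the side camera. That 3 mm disagreement is close to the 2 mm calibration error. I saw no change from their pressed positions after backing off.
- **Rest of the scene:** The cup, coasters and bottle look unmoved, and the gripper was open and clear above the pusher at hand-in. I saw no sign of the robot touching a glass.

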